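# Mount the parting tool on the lathe tool post

### The arm

A 7-joint arm with a two-finger parallel gripper is mounted at the origin on a cart in front of the work surface, level with it; the furniture and walls round the work are solid. World frame = base frame: x ahead of the robot, y to its left, z up, the work surface at z = 0. Lengths are in m, angles in rad, forces in N, time in s.
With the tool pointing down it reaches from about 0.425 to 0.95 m from the base axis. Payload 16.7 kg.
Tool frame: the origin (TCP) lies midway between the tips of the shut fingers; the grasp point (between the pads) lies 19 mm behind it; x points along the fingers, y is the direction in which the jaws open and shut, and the axes are right-handed (so a half turn about x gives the same grasp; the last joint's range is limited). The gripper opens to 94 mm and grips with 3 to 60 N. Pads are 16 mm wide; open, the fingers measure 119 mm over their backs; the gripper's body (75 mm by 177 mm) begins 78 mm behind the grasp point.
Start: joints at [-1.375, 0.426, 0.074, 1.606, -0.034, 1.111, -0.067], TCP at [0.229, 0.635, 0.205] pointing down, gripper open.
Joint ranges: [-2.85, 2.85], [-0.5, 2.14], [-1.23, 1.37], [0.21, 2.46], [-1.02, 4.16], [0.16, 2.05], [-2.73, 2.73]. Speed limits (rad/s): [1.89, 1.89, 2.39, 2.39, 3.01, 3.01, 3.01].

### API

Orientations are given as a rotation vector (axis times angle).
In Python, from workcell import observe, snapshot, calibration, finish_job gives the robot as it stands. The module is installed in compiled form; this text tells all that it offers.
- The arm moves only by the tool drive_tool, never from a script. Its argument "increments" is a list of rows, each a list of 3 entries, a list of its own where there are three numbers: the shift along the world's x, y, z scaled (see below), then the turn, a rotation vector about the world's x, y, z scaled (see below), then the opening in per cent of the stroke, from 0 (shut) to 100 (fully open). A call has 1 to 20 rows; each row is the pose to reach, as a shift and turn from the pose measured when the call began; what a row does not reach only later rows make up. The controller multiplies each number of a shift by 100 mm and each number of a turn by pi/2 rad. A row lasts 1/12 s, in which the tool goes at most 41.7 mm and 7.16 degrees, less where a joint would pass 70% of its speed; a pose out of reach is approached as far as the arm can. A call with a number of a shift or a turn outside -1 to 1 is refused whole. A call with a gripper value outside its range is refused whole. The fingers move at their own pace and stop on an object; the grip force is fixed at half the most. Time passes only in rows, so rows that repeat a pose let the fingers close. It gives the time, the measured TCP pose, the force and the opening at its end, in the units of the state.
- observe(): the state, without advancing time (a new reading comes with each control period).
- snapshot(name): name is "side" or "top" or "wrist"; returns (picture, depth): 420x560x3 uint8, red, green, blue; 420x560 float32, m along the optical axis (not along the pixel's ray), 0 where there is no reading.
- calibration(name): a dict with "fx", "fy", "cx", "cy" (pixels), "k1" (the pictures are not rectified: a ray, as slopes to the right and down, at radius r is drawn at 1 + k1 r^2 times it, then the intrinsics apply), "R" (3x3) and "t" (3): a world point X has camera coordinates R X + t. Camera axes: x right, y down, z forward; pixel columns grow to the right and rows downward; lengths in m; the calibration is good to about 2 mm. A picture is of the moment at which its call begins: read the wrist's pose just before it. calibration takes no time and is no camera call; for the wrist camera it gives the pose at the moment of the call.
- finish_job(): hands the job in, once; it reports no verdict.
The state is a dict: "time_s": time; "q": joint angles; "qd": joint speeds; "joint_torque": joint torques, N m; "ee_pos": TCP position; "tool_rot": TCP orientation; "contact_force": force on the tool from outside, world axes, zero at the start; "wrist_torque": the same for the moment, N m; "gripper_width": opening from 0.0 (shut) to 1.0 (fully open).
Only numpy, scipy, OpenCV 4.12 (cv2) and the standard library are available. Lean on these libraries where they do the work, as an engineer would, in place of code of your own. Each camera call takes 0.05 s, during which the arm holds its last target.

### The job

Of the three tool holders in the wooden rack, take the one with the parting tool (the thin flat blade) and hang it on the dovetail of the lathe tool post, pushed all the way down. Then swing the post's cam lever through its full quarter turn clockwise, so that the holder is drawn tight and square against the post. Leave the other two holders standing in the rack and do not tip any holder over.

Things in the scene. Friction and masses are not known exactly. Their poses are not given: they have to be found in the camera images.
- parting_mid (a point): centre, half-way up, of the parting-tool holder: loose dark steel block, 0.4 kg, 40 mm thick (x axis), 60 long (y), 60 high (z, up), with flat top, ends and underside, on which it stands. Its tool, a thin flat blade 3 mm thick and 17 mm tall, lies in the front (-x) face 5 to 22 mm above the underside and sticks out 18 mm past the +y end; nothing else sticks out.
- parting_holder: the same holder, origin at the centre of its underside, same axes. In its back (+x) face is an upright dovetail slot, open at the bottom, closed 40 mm above the underside: 28 mm wide at the mouth, widening to 48 mm at its full depth of 17 mm. The upper 20 mm of the back is solid, so is the front above the blade's groove (24 to 60 mm up). The worktop is clear to stand it on around x 0.45, y 0.
- turning_mid (a point): centre of the second holder: the same block, but its tool is a square bar with a pointed tip. It stays in the rack.
- boring_mid (a point): centre of the third holder: the same block, but its tool is a round bar with a round collar at the end. It stays in the rack.
- tool_rack: fixed wooden rack, 284 mm along y, 68 along x, origin under its centre. 3 bays 92 mm apart along y hold the holders, in any order, on a floor 10 mm up, backs to +x. Partitions 8 mm thick, 74 mm high, stand within 4 mm of each holder's -y end and of the tool at its +y end: there a holder can be taken only by front and back (open above lips 17 mm high), on the post only by its ends.
- post_seat (a point): fixed point, 90 mm above the worktop: where the holder's centre is when home and tight on the post, the holder's axes then along this frame's (x into the post, level; z up). The post is a 50 mm square block, its flat face 20 mm in +x from here, its axis 45 mm in +x, its top 32 mm higher than here. When the holder is home its back lies on that face.
- tool_post: the post on its lathe top slide; origin on the worktop under the post's axis, same axes as the seat. Slide 72 mm (x) by 140 mm (y), 56 mm high; its crank reaches 126 mm to -y. On the -x face stands an upright dovetail, 60 to 100 mm above the worktop, top 8 mm tapered by 4 mm each way as a lead-in; the closed end of the holder's slot comes to rest on its top.
- lever_ball (a point): centre of the black ball, 22 mm diameter, on the end of the cam lever: 75 mm out from the post's axis, 155 mm above the worktop, on a 9 mm steel rod rising outward from a 34 mm hub on top of the post. This frame's x axis points outward along the lever. The lever turns level about the post's upright axis; 5 N at the ball moves it, up to 17 N when tight; it stays where it is left.
- cam_lever (a joint): lever angle, rad. 0: slack, ball behind the post, 45 deg to its +y side; grows clockwise seen from above to the stop at 1.571, ball 45 deg to the -y side. At 0 the dovetail stands 15 mm out of the face, with 2.9 mm play each side in a slot whose back touches the face, falling to 0 at 5 mm off it: lower with the back 1 to 2 mm off. The turn draws the dovetail in by 3.4 mm per rad, tight from 1.45.
There are look-alikes about, which are no part of the job. What is shaped like the parting_holder but green is not meant.

How it is judged:
On the way:
1. the parting holder hangs on the dovetail, all the way down, while the lever is still slack (horizontal distance between parting_mid and post_seat below 0.007 m and z of parting_mid in the frame of post_seat below 0.003 m and value of joint cam_lever below 0.5 rad), for 0.2 s.
At the end, for the whole second after the job is handed in: the parting holder is home on the post (its centre within 2.5 mm sideways and 3 mm in height of the seat, square to the post within 0.04 rad), at rest, and the lever is at least 1.40 rad round of its 1.571 (value of joint cam_lever above 1.4 rad and horizontal distance between parting_mid and post_seat below 0.0025 m and z of parting_mid in the frame of post_seat between -0.003 and 0.003 m and angle between the x axis of parting_mid and the x axis of post_seat, either way round below 0.04 rad and angle between the z axis of parting_mid and the z axis of post_seat, either way round below 0.04 rad and linear speed of parting_holder below 0.01 m/s); the robot touches nothing.
It fails at once if a holder is tipped over (angle between any of parting_mid, turning_mid, boring_mid's own z axis and vertical above 0.7 rad).
It fails at once if one of the other two holders leaves its bay (distance of any of turning_mid, boring_mid from where it was at the start of the episode above 0.03 m).
It also fails if it takes over 72 s, if anything falls off the work surface, if the arm or the gripper's body presses on something with over 40 N, if the wrist force passes 120 N, or if a joint passes its speed limit or range.

## Working session

There is one attempt and no reset: what is moved stays moved. The work goes in short steps, Python scripts to look and compute and a tool call to move; the robot and the scene stay as the last step left them, time stands still between calls to the robot, and variables do not carry over. Pictures are saved under pics/ and viewed, and the job is handed in when it is done.

Besides the shell and the picture viewer there is one more tool, called after "Emit:" by a JSON object that holds its "fn" and its "kwargs", one argument or row to a line. drive_tool: Moves the arm, as the interface text tells. Shifts and turns lie within -1 to 1; 1 stands for 100 mm of shift or pi/2 rad of turn. Its arguments: {"type":"object","properties":{"increments":{"type":"array","items":{"type":"array"}}},"required":["increments"]}

```bash
mkdir -p pics; python3 - <<'E'
from workcell import *
import cv2,numpy as np
s=observe();print({k:np.round(v,3) for k,v in s.items()})
for n in ("side","top","wrist"):
    c=calibration(n);p,d=snapshot(n)
    np.savez(f"pics/{n}0.npz",p=p,d=d,**c)
    cv2.imwrite(f"pics/{n}0.png",p[:,:,::-1]);print(n,{k:np.round(v,3).tolist() for k,v in c.items()})
E
```

```text
{'time_s': np.float64(0.0), 'q': array([-1.375,  0.427,  0.074,  1.607, -0.034,  1.111, -0.067]), 'qd': array([-0.   ,  0.   ,  0.   , -0.002, -0.   , -0.   ,  0.   ]), 'joint_torque': array([-2.0000e-03, -9.3582e+01,  3.6660e+00, -4.5421e+01, -4.9000e-02,
        2.0000e-02,  0.0000e+00]), 'ee_pos': array([0.229, 0.635, 0.205]), 'tool_rot': array([ 0.27 ,  1.554, -0.272]), 'contact_force': array([-0.138, -0.419, -0.412]), 'wrist_torque': array([ 0.012, -0.044, -0.028]), 'gripper_width': np.float64(0.999)}
side {'fx': 436.077, 'fy': 436.077, 'cx': 278.305, 'cy': 208.997, 'k1': -0.131, 'R': [[0.904, -0.426, 0.003], [-0.223, -0.48, -0.849], [0.364, 0.767, -0.529]], 't': [-0.46, 0.275, 0.822]}
top {'fx': 440.48, 'fy': 440.48, 'cx': 279.976, 'cy': 209.766, 'k1': -0.016, 'R': [[-0.008, -1.0, 0.001], [-0.992, 0.008, -0.122], [0.122, -0.002, -0.992]], 't': [0.117, 0.586, 1.161]}
wrist {'fx': 370.211, 'fy': 370.211, 'cx': 277.3, 'cy': 203.978, 'k1': -0.049, 'R': [[0.339, 0.941, -0.001], [0.907, -0.326, 0.265], [0.249, -0.091, -0.964]], 't': [-0.673, -0.028, 0.391]}
```

View pics/side0.png

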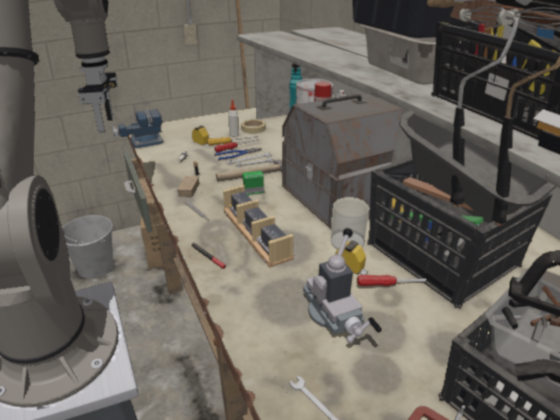

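View pics/top0.png

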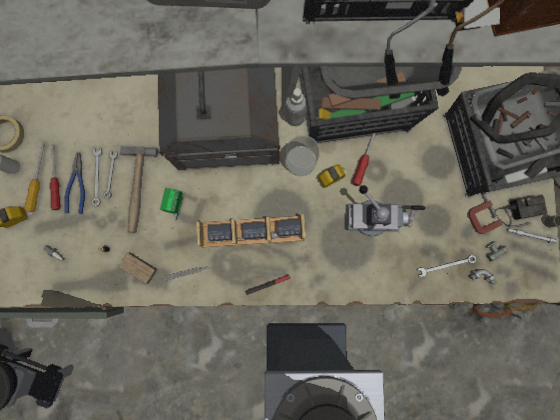

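View pics/wrist0.png

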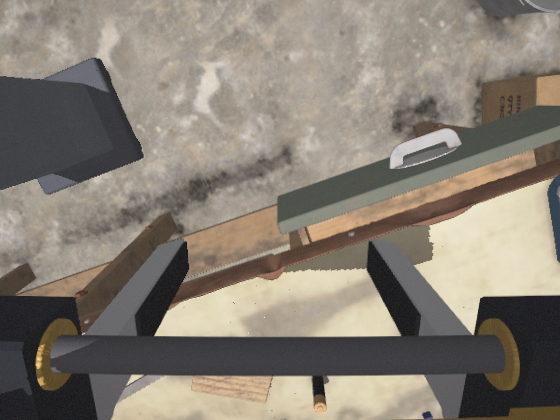

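The top view shows the rack at columns 197–305, row 230, with three dark blocks at about 218, 252 and 286. The post is at (378,215), with its lever ball towards (363,190). The green block at (171,200) is the look-alike. Next I'll enlarge the rack and the post.

```bash
cat > h.py <<'E'
import numpy as np,cv2
from workcell import *
def rays(c,uv):
    K=np.array([[c['fx'],0,c['cx']],[0,c['fy'],c['cy']],[0,0,1.]])
    uv=np.asarray(uv,float).reshape(-1,1,2)
    # undistort: x_d = x(1+k1 r^2)
    n=cv2.undistortPointsIter(uv,K,np.array([float(c['k1']),0,0,0,0]),None,None,(3,40,1e-10)).reshape(-1,2)
    return np.c_[n,np.ones(len(n))]
def onplane(c,uv,z):
    d=rays(c,uv)@np.array(c['R']); o=-np.array(c['R']).T@np.array(c['t'])
    return o+d*((z-o[2])/d[:,2])[:,None]
def proj(c,X):
    K=np.array([[c['fx'],0,c['cx']],[0,c['fy'],c['cy']],[0,0,1.]])
    rv=cv2.Rodrigues(np.array(c['R'],float))[0]
    return cv2.projectPoints(np.asarray(X,float).reshape(-1,1,3),rv,np.array(c['t'],float),K,np.array([float(c['k1']),0,0,0,0]))[0].reshape(-1,2)
def cloud(c,d):
    h,w=d.shape; u,v=np.meshgrid(np.arange(w),np.arange(h))
    r=rays(c,np.c_[u.ravel(),v.ravel()])*d.ravel()[:,None]
    return ((r-np.array(c['t']))@np.array(c['R'])).reshape(h,w,3)
def load(n):
    f=np.load(f"pics/{n}.npz");return f['p'],f['d'],f
E
python3 - <<'E'
from h import *
p,d,c=load("top0")
cr=p[205:255,190:312]; a=cv2.resize(cr,None,fx=6,fy=6,interpolation=cv2.INTER_CUBIC)
cv2.imwrite("pics/topcrop.png",a[:,:,::-1])
cr=p[170:250,330:435]; cv2.imwrite("pics/topcrop2.png",cv2.resize(cr,None,fx=7,fy=7,interpolation=cv2.INTER_CUBIC)[:,:,::-1])
p,d,c=load("side0")
cr=p[165:275,210:390]; cv2.imwrite("pics/sidecrop.png",cv2.resize(cr,None,fx=4.4,fy=4.4,interpolation=cv2.INTER_CUBIC)[:,:,::-1])
p,d,c=load("top0");X=cloud(c,d)
for uv in [(218,232),(252,230),(286,228),(171,200),(378,213),(363,190),(300,250)]: print(uv,X[uv[1],uv[0]].round(3))
E
```

```text
(218, 232) [0.526 0.276 0.065]
(252, 230) [0.53  0.186 0.07 ]
(286, 228) [0.534 0.097 0.068]
(171, 200) [0.613 0.404 0.059]
(378, 213) [ 0.564 -0.13   0.143]
(363, 190) [ 0.618 -0.091  0.162]
(300, 250) [ 0.479  0.058 -0.   ]
```

View pics/topcrop.png

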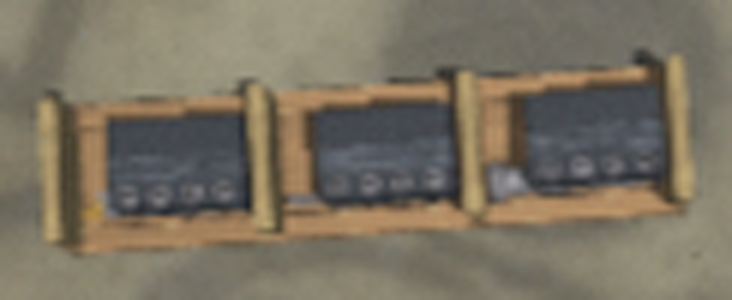

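View pics/topcrop2.png

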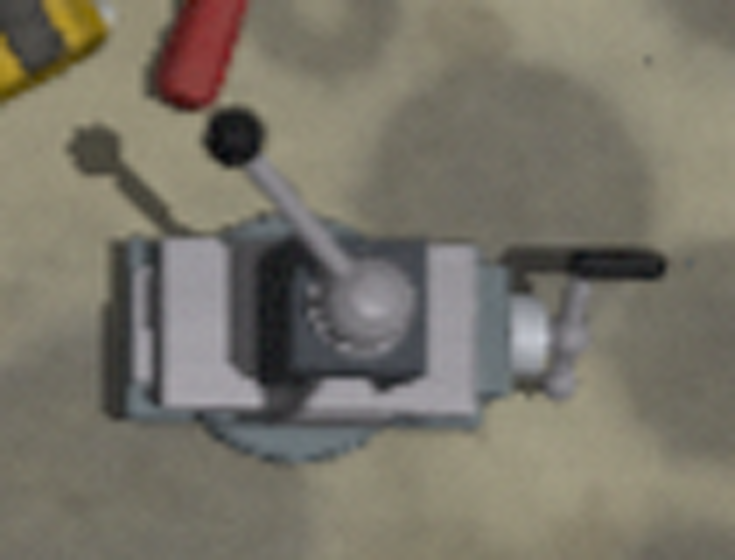

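View pics/sidecrop.png

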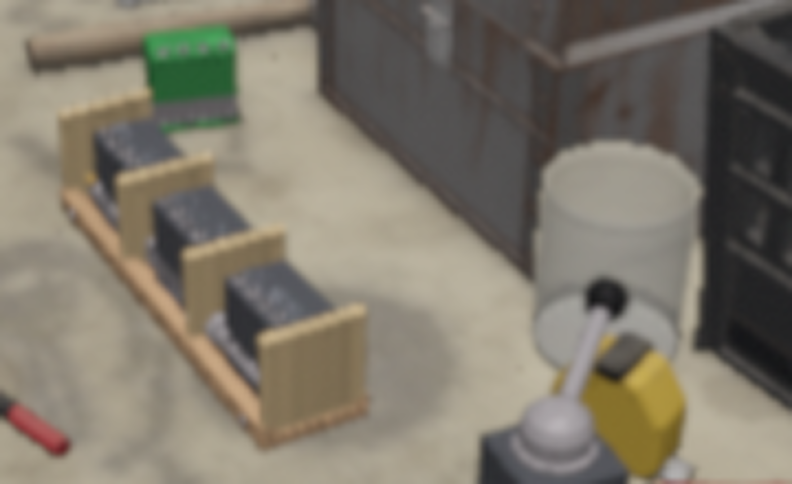

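Candidates in the top view:
- **(218,232):** yellowish tip, the square-bar turning tool.
- **(252,230):** thin grey strip.
- **(286,228):** thick round collar, the boring bar.
- **(171,200):** green, excluded.

The middle one fits the parting tool. I'll measure roughly, then confirm with a wrist close-up.

```bash
python3 - <<'E'
from h import *
from scipy.spatial.transform import Rotation as R
p,d,c=load("top0");X=cloud(c,d)
hsv=cv2.cvtColor(p,cv2.COLOR_RGB2HSV)
m=((p.max(2)<95)&(X[...,2]>0.055)&(X[...,2]<0.082)).astype(np.uint8)
m[:200]=0;m[260:]=0;m[:,:195]=0;m[:,310:]=0
n,l,s,ce=cv2.connectedComponentsWithStats(m)
for i in range(1,n):
    if s[i,4]<100: continue
    ct=max(cv2.findContours((l==i).astype(np.uint8),0,1)[0],key=len).reshape(-1,2)
    W=onplane(c,ct,0.07)[:,:2].astype(np.float32)
    print(s[i],cv2.minAreaRect(W*1000),np.median(X[l==i],0).round(3))
# lever ball / post
q=onplane(c,[(330+235/7,170+135/7)],0.155);print('ball',q)
# post top corners in crop2 at z=.122
print('posttop',onplane(c,[(330+u/7,170+v/7) for u,v in [(300,240),(425,240),(425,385),(292,375)]],.122).round(4))
print('slide',onplane(c,[(330+u/7,170+v/7) for u,v in [(162,238),(478,243),(474,412),(162,408)]],.056).round(4))
# orientation of tool
T=R.from_rotvec(observe()['tool_rot']).as_matrix();print(T.round(3))
print(np.array(calibration('wrist')['R']).T.round(3), (-np.array(calibration('wrist')['R']).T@calibration('wrist')['t']).round(3))
E
```

```text
[277 219  25  17 276] ((537.5115356445312, 89.39376831054688), (40.62187576293945, 64.06743621826172), 5.250674724578857) [0.542 0.091 0.07 ]
[242 222  23  17 234] ((529.853515625, 183.7233428955078), (41.88977813720703, 57.869529724121094), 0.1342574656009674) [0.538 0.184 0.07 ]
[208 224  24  16 296] ((526.3896484375, 271.7585144042969), (39.56360626220703, 60.48429870605469), 0.30703842639923096) [0.528 0.271 0.07 ]
ball [[ 0.62127863 -0.09341627  0.155     ]]
posttop [[ 0.5883 -0.1221  0.122 ]
 [ 0.5879 -0.1673  0.122 ]
 [ 0.5354 -0.1653  0.122 ]
 [ 0.5394 -0.1176  0.122 ]]
slide [[ 0.5983 -0.0835  0.056 ]
 [ 0.5955 -0.2045  0.056 ]
 [ 0.5307 -0.2003  0.056 ]
 [ 0.5332 -0.0816  0.056 ]]
[[-0.     0.339  0.941]
 [-0.001  0.941 -0.339]
 [-1.    -0.001  0.   ]]
[[ 0.339  0.907  0.249]
 [ 0.941 -0.326 -0.091]
 [-0.001  0.265 -0.964]] [0.156 0.66  0.384]
```

Emit:
{"fn": "drive_tool", "kwargs": {
  "increments": [
    [[1,-1,0],[0,0,-0.28],100],
    [[1,-1,0],[0,0,-0.28],100],
    [[1,-1,0],[0,0,-0.28],100],
    [[1,-1,0],[0,0,-0.28],100]
  ]
}}

```text
time_s: 0.48
ee_pos: [0.3334, 0.53, 0.205]
tool_rot: [0.622, 1.478, -0.625]
contact_force: [0.9, -0.4, 0.4]
gripper_width: 1.002
```

Emit:
{"fn": "drive_tool", "kwargs": {
  "increments": [
    [[1,-1,0],[0,0,-0.28],100],
    [[1,-1,0],[0,0,-0.28],100],
    [[1,-1,0],[0,0,-0.28],100],
    [[1,-1,0],[0,0,-0.28],100]
  ]
}}

```text
time_s: 0.82
ee_pos: [0.4366, 0.4259, 0.2052]
tool_rot: [0.967, 1.342, -0.971]
contact_force: [0.6, 0.1, 0.4]
gripper_width: 0.998
```

Emit:
{"fn": "drive_tool", "kwargs": {
  "increments": [
    [[1,-1,0.1],[0,0,-0.18],100],
    [[1,-1,0.1],[0,0,-0.18],100],
    [[1,-1,0.1],[0,0,-0.18],100],
    [[1,-1,0.1],[0,0,-0.18],100],
    [[1,-1,0.1],[0,0,-0.18],100]
  ]
}}

```text
time_s: 1.23
ee_pos: [0.5405, 0.3206, 0.2157]
tool_rot: [1.183, 1.219, -1.187]
contact_force: [-0.1, -0.2, -0.2]
gripper_width: 1.001
```

Emit:
{"fn": "drive_tool", "kwargs": {
  "increments": [
    [[-0.1,-1,0.1],[0,0,0.03],100],
    [[-0.1,-1,0.1],[0,0,0.03],100],
    [[-0.1,-1,0.1],[0,0,0.03],100],
    [[-0.1,-1,0.1],[0,0,0.03],100]
  ]
}}

```text
time_s: 1.57
ee_pos: [0.5308, 0.2152, 0.2265]
tool_rot: [1.153, 1.238, -1.156]
contact_force: [0.5, 0.3, -0.2]
gripper_width: 1.006
```

```bash
cat > snap.py <<'E'
import sys
from h import *
n,tag=sys.argv[1:3]
s=observe();c=calibration(n);p,d=snapshot(n)
np.savez(f"pics/{tag}.npz",p=p,d=d,ee=s['ee_pos'],tr=s['tool_rot'],**c)
cv2.imwrite(f"pics/{tag}.png",p[:,:,::-1])
print(s['time_s'],np.round(s['ee_pos'],4),np.round(s['tool_rot'],3),np.round(s['contact_force'],1),s['gripper_width'])
E
python3 snap.py wrist w1
```

```text
1.5667 [0.5308 0.2152 0.2265] [ 1.153  1.238 -1.156] [ 0.5  0.3 -0.2] 1.006367361092156
```

View pics/w1.png

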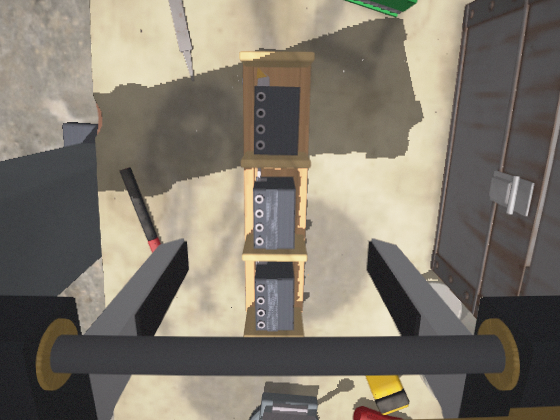

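```bash
python3 - <<'E'
from h import *
p,d,c=load("w1")
cr=p[45:340,225:330]; cv2.imwrite("pics/w1c.png",cv2.rotate(cv2.resize(cr,None,fx=2.7,fy=2.7,interpolation=cv2.INTER_CUBIC),0)[:,:,::-1])
X=cloud(c,d)
for uv in [(285,120),(280,215),(280,300),(262,72),(258,172),(258,263)]: print(uv,X[uv[1],uv[0]].round(4))
E
```

```text
(285, 120) [0.5331 0.2758 0.0698]
(280, 215) [0.5353 0.1878 0.0706]
(280, 300) [0.5421 0.0976 0.0706]
(262, 72) [0.5085 0.3177 0.0285]
(258, 172) [0.5107 0.22   0.0317]
(258, 263) [0.5166 0.1169 0.0274]
```

View pics/w1c.png

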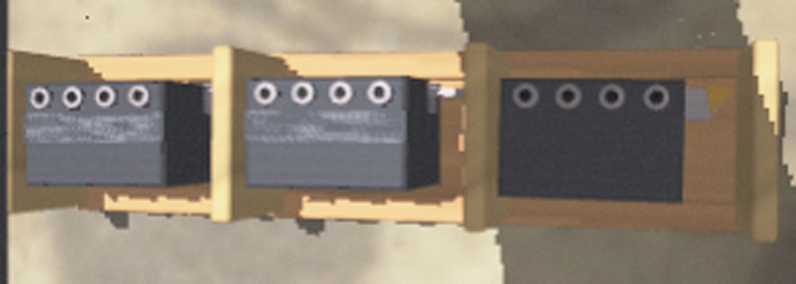

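Crop: the right holder (pixel 285,120) has a square bar with a yellow pointed tip. The middle one (280,215) has a thin strip along its front, its top at z ≈ 0.032 (the expected 10+22 mm), so this is the parting blade. The left one (280,300) showed a thick collar in the top view. I'll take the middle one and measure its top face.

```bash
python3 - <<'E'
from h import *
p,d,c=load("w1");X=cloud(c,d)
m=((np.abs(X[...,2]-0.0703)<0.006)&(p.max(2)<215)).astype(np.uint8)
g=(p.astype(int).max(2)-p.astype(int).min(2)<35)
for (u0,u1,v0,v1) in [(240,310,60,163),(240,310,166,252),(240,310,258,332)]:
    k=np.zeros_like(m);k[v0:v1,u0:u1]=(m&g)[v0:v1,u0:u1]
    k=cv2.morphologyEx(k,cv2.MORPH_CLOSE,np.ones((5,5)));k=cv2.morphologyEx(k,cv2.MORPH_OPEN,np.ones((5,5)))
    ct=max(cv2.findContours(k,0,1)[0],key=cv2.contourArea).reshape(-1,2)
    W=onplane(c,ct,0.07)[:,:2].astype(np.float32)
    r=cv2.minAreaRect(W*1000);print(r, cv2.minAreaRect(ct.astype(np.float32)), np.median(X[k>0][:,2]))
E
```

```text
((525.5930786132812, 274.1642761230469), (39.75495910644531, 60.25941848754883), 3.3111965656280518) ((276.5, 120.5), (69.0, 45.0), 90.0) 0.06991464198904863
((529.8722534179688, 184.01881408691406), (39.678009033203125, 60.863590240478516), 4.162724494934082) ((274.0, 217.5), (61.0, 42.0), 90.0) 0.06973255230172612
((536.646728515625, 92.0554428100586), (39.51130676269531, 63.73731231689453), 3.772905111312866) ((274.5, 303.5), (55.0, 39.0), 90.0) 0.06982923851851164
```

```bash
cat > plan.py <<'E'
import sys
from h import *
from scipy.spatial.transform import Rotation as R
def plan(x,y,z,jaw_deg,s=None):
    """shift and turn (scaled units) to bring TCP to xyz, tool down, tool-y at heading jaw_deg"""
    s=s or observe();a=np.deg2rad(jaw_deg)
    Y=np.array([np.cos(a),np.sin(a),0]);Xt=np.array([0,0,-1.]);T=np.c_[Xt,Y,np.cross(Xt,Y)]
    C=R.from_rotvec(s['tool_rot']).as_matrix()
    rv=R.from_matrix(T@C.T).as_rotvec()
    print('t',round(float(s['time_s']),2),'shift',((np.array([x,y,z])-s['ee_pos'])/0.1).round(3),'turn',(rv/(np.pi/2)).round(4),'jaw now',np.rad2deg(np.arctan2(C[1,1],C[0,1])).round(2))
if __name__=="__main__": plan(*map(float,sys.argv[1:5]))
E
python3 plan.py .530 .184 .11 3.6
```

```text
t 1.62 shift [-0.006 -0.342 -1.163] turn [ 0.0026  0.0014 -0.0079] jaw now 4.31
```

Emit:
{"fn": "drive_tool", "kwargs": {
  "increments": [
    [[-0.005,-0.34,0],[0.003,0.001,-0.008],100],
    [[-0.005,-0.34,-0.5],[0.003,0.001,-0.008],100],
    [[-0.005,-0.34,-1],[0.003,0.001,-0.008],100],
    [[-0.005,-0.34,-1],[0.003,0.001,-0.008],100],
    [[-0.005,-0.34,-1],[0.003,0.001,-0.008],100]
  ]
}}

```text
time_s: 2.03
ee_pos: [0.5276, 0.1845, 0.1223]
tool_rot: [1.158, 1.241, -1.166]
contact_force: [-0.5, -0.0, 0.3]
gripper_width: 1.0
```

```bash
python3 snap.py wrist w2; python3 plan.py .530 .184 .043 3.6
```

```text
2.0333 [0.5276 0.1845 0.1223] [ 1.158  1.241 -1.166] [-0.5 -0.   0.3] 1.0002457696792284
t 2.08 shift [ 0.01  -0.008 -0.818] turn [ 0.0008 -0.0015 -0.0007] jaw now 3.66
```

View pics/w2.png

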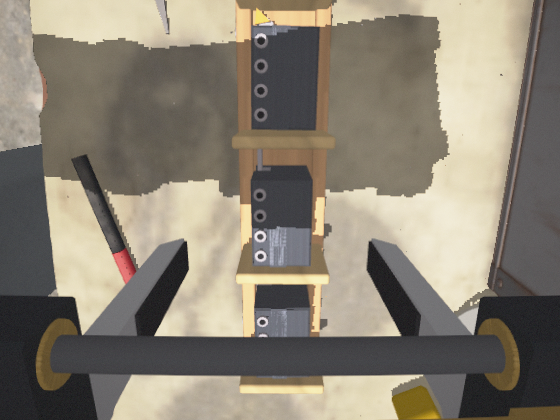

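The middle holder is confirmed: the thin blade shows at (260,158), and the block sits between the fingers. Descending.

Emit:
{"fn": "drive_tool", "kwargs": {
  "increments": [
    [[0.01,-0.01,-0.4],[0.001,-0.001,0],100],
    [[0.01,-0.01,-0.79],[0.001,-0.001,0],100],
    [[0.01,-0.01,-0.79],[0.001,-0.001,0],100],
    [[0.01,-0.01,-0.79],[0.001,-0.001,0],100],
    [[0.01,-0.01,-0.79],[0.001,-0.001,0],100]
  ]
}}

```text
time_s: 2.5
ee_pos: [0.5314, 0.1845, 0.0483]
tool_rot: [1.164, 1.239, -1.16]
contact_force: [-0.4, 0.0, 0.7]
gripper_width: 0.996
```

Emit:
{"fn": "drive_tool", "kwargs": {
  "increments": [
    [[0,0,0],[0,0,0],30],
    [[0,0,0],[0,0,0],30],
    [[0,0,0],[0,0,0],30],
    [[0,0,0],[0,0,0],20],
    [[0,0,0],[0,0,0],20],
    [[0,0,0],[0,0,0],20],
    [[0,0,0],[0,0,0],20],
    [[0,0,0],[0,0,0],20]
  ]
}}

```text
time_s: 3.17
ee_pos: [0.5314, 0.1844, 0.0482]
tool_rot: [1.163, 1.239, -1.161]
contact_force: [-0.1, 0.3, -0.9]
gripper_width: 0.47
```

```bash
python3 snap.py wrist w3; python3 plan.py .450 .0 .13 0
```

```text
3.1667 [0.5314 0.1844 0.0482] [ 1.163  1.239 -1.161] [-0.1  0.3 -0.9] 0.46979859299723004
t 3.22 shift [-0.811 -1.844  0.819] turn [-0.0008  0.0004 -0.0407] jaw now 3.67
```

View pics/w3.png

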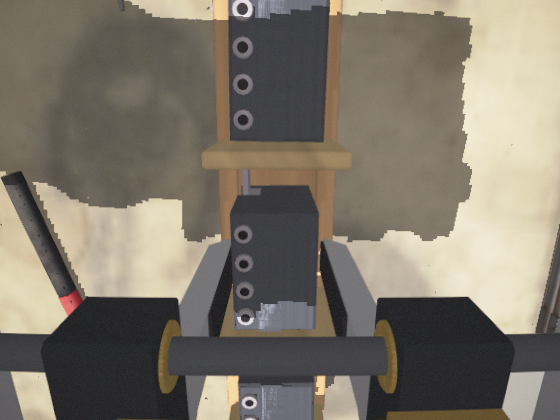

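The fingers straddle the block, with the thin blade showing at (247,182), and are still closing.

Emit:
{"fn": "drive_tool", "kwargs": {
  "increments": [
    [[0,0,-0.02],[0,0,0],10],
    [[0,0,-0.02],[0,0,0],10],
    [[0,0,-0.02],[0,0,0],10],
    [[0,0,-0.02],[0,0,0],10],
    [[0,0,-0.02],[0,0,0],10]
  ]
}}

```text
time_s: 3.63
ee_pos: [0.5311, 0.1845, 0.0471]
tool_rot: [1.164, 1.24, -1.161]
contact_force: [-9.2, -1.3, 25.6]
gripper_width: 0.423
```

Emit:
{"fn": "drive_tool", "kwargs": {
  "increments": [
    [[0,0,0.3],[0,0,0],10],
    [[0,0,0.6],[0,0,0],10],
    [[0,0,0.95],[0,0,0],10],
    [[0,0,0.95],[0,0,0],10],
    [[0,0,0.95],[0,0,0],10]
  ]
}}

```text
time_s: 4.05
ee_pos: [0.5317, 0.185, 0.1432]
tool_rot: [1.166, 1.24, -1.158]
contact_force: [-1.2, -1.0, -4.6]
gripper_width: 0.42
```

Emit:
{"fn": "drive_tool", "kwargs": {
  "increments": [
    [[0,-0.3,0],[0,0,0],10],
    [[-0.4,-0.7,0],[0,0,-0.02],10],
    [[-0.6,-1,0],[0,0,-0.04],10],
    [[-0.6,-1,0],[0,0,-0.04],10],
    [[-0.6,-1,0],[0,0,-0.04],10]
  ]
}}

```text
time_s: 4.47
ee_pos: [0.4686, 0.0821, 0.1417]
tool_rot: [1.212, 1.211, -1.21]
contact_force: [1.2, -1.1, -5.2]
gripper_width: 0.423
```

```bash
python3 plan.py .455 .0 .06 0
```

```text
t 4.47 shift [-0.136 -0.821 -0.817] turn [-0.0018 -0.0005  0.0013] jaw now -0.12
```

Emit:
{"fn": "drive_tool", "kwargs": {
  "increments": [
    [[-0.13,-0.4,-0.2],[-0.002,0,0.001],10],
    [[-0.13,-0.82,-0.5],[-0.002,0,0.001],10],
    [[-0.13,-0.82,-0.82],[-0.002,0,0.001],10],
    [[-0.13,-0.82,-0.82],[-0.002,0,0.001],10],
    [[-0.13,-0.82,-0.82],[-0.002,0,0.001],10],
    [[-0.13,-0.82,-0.82],[-0.002,0,0.001],10]
  ]
}}

```text
time_s: 4.97
ee_pos: [0.4556, 0.0004, 0.0593]
tool_rot: [1.208, 1.21, -1.212]
contact_force: [1.4, -0.3, -3.8]
gripper_width: 0.427
```

```bash
python3 plan.py .455 .0 .038 0; python3 snap.py side s1; python3 - <<'E'
import cv2
p=cv2.imread('pics/s1.png');cv2.imwrite('pics/s1c.png',cv2.resize(p[200:340,150:400],None,fx=3,fy=3,interpolation=cv2.INTER_CUBIC))
E
```

```text
t 4.97 shift [-0.006 -0.004 -0.213] turn [ 0.0007 -0.0014  0.0003] jaw now -0.03
4.9667 [4.556e-01 4.000e-04 5.930e-02] [ 1.208  1.21  -1.212] [ 1.4 -0.3 -3.8] 0.4266203550952026
```

View pics/s1c.png

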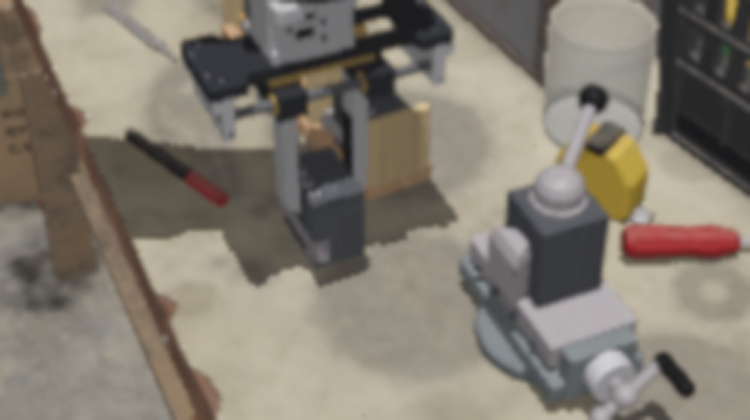

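The block is held upright above the worktop at (330,220) in the crop, with its blade face towards the robot. Lowering.

Emit:
{"fn": "drive_tool", "kwargs": {
  "increments": [
    [[0,0,-0.1],[0,0,0],10],
    [[0,0,-0.19],[0,0,0],10],
    [[0,0,-0.2],[0,0,0],10],
    [[0,0,-0.215],[0,0,0],10],
    [[0,0,-0.225],[0,0,0],10]
  ]
}}

```text
time_s: 5.43
ee_pos: [0.4562, 0.001, 0.0374]
tool_rot: [1.208, 1.21, -1.209]
contact_force: [-0.0, -1.1, -4.1]
gripper_width: 0.421
```

Emit:
{"fn": "drive_tool", "kwargs": {
  "increments": [
    [[0,0,-0.01],[0,0,0],10],
    [[0,0,-0.015],[0,0,0],10],
    [[0,0,-0.02],[0,0,0],10],
    [[0,0,-0.02],[0,0,0],10]
  ]
}}

```text
time_s: 5.77
ee_pos: [0.4563, 0.001, 0.0367]
tool_rot: [1.21, 1.21, -1.209]
contact_force: [-13.1, -1.0, 37.8]
gripper_width: 0.426
```

Emit:
{"fn": "drive_tool", "kwargs": {
  "increments": [
    [[0,0,0.01],[0,0,0],42],
    [[0,0,0.01],[0,0,0],46],
    [[0,0,0.01],[0,0,0],50],
    [[0,0,0.01],[0,0,0],60],
    [[0,0,0.01],[0,0,0],80],
    [[0,0,0.01],[0,0,0],100],
    [[0,0,0.01],[0,0,0],100],
    [[0,0,0.01],[0,0,0],100]
  ]
}}

```text
time_s: 6.43
ee_pos: [0.4563, 0.001, 0.0377]
tool_rot: [1.21, 1.21, -1.209]
contact_force: [-0.5, 0.8, 0.1]
gripper_width: 0.815
```

Emit:
{"fn": "drive_tool", "kwargs": {
  "increments": [
    [[0,0,0.3],[0,0,0],100],
    [[0,0,0.7],[0,0,0],100],
    [[0,0,1],[0,0,0],100],
    [[0,0,1],[0,0,0],100],
    [[0,0,1],[0,0,0],100]
  ]
}}

```text
time_s: 6.85
ee_pos: [0.4573, 0.0015, 0.139]
tool_rot: [1.212, 1.21, -1.206]
contact_force: [0.2, -0.5, -0.9]
gripper_width: 1.0
```

Emit:
{"fn": "drive_tool", "kwargs": {
  "increments": [
    [[0,0,0],[0,0,0.3],100],
    [[0,0,0],[0,0,0.97],100],
    [[0,0,0],[0,0,0.97],100],
    [[0,0,0],[0,0,0.97],100],
    [[0,0,0],[0,0,0.97],100],
    [[0,0,0],[0,0,0.97],100],
    [[0,0,0],[0,0,0.97],100],
    [[0,0,0],[0,0,0.97],100],
    [[0,0,0],[0,0,0.97],100],
    [[0,0,0],[0,0,0.97],100],
    [[0,0,0],[0,0,0.97],100],
    [[0,0,0],[0,0,0.97],100],
    [[0,0,0],[0,0,0.97],100],
    [[0,0,0],[0,0,0.97],100]
  ]
}}

```text
time_s: 8.02
ee_pos: [0.4566, 0.0013, 0.138]
tool_rot: [0.04, 1.575, -0.036]
contact_force: [-0.8, -0.2, 0.3]
gripper_width: 1.001
```

```bash
python3 snap.py wrist w4; python3 snap.py top t4; python3 plan.py .455 .0 .038 90
```

```text
8.0167 [0.4566 0.0013 0.138 ] [ 0.04   1.575 -0.036] [-0.8 -0.2  0.3] 1.001435918502942
8.0667 [0.4568 0.0013 0.1382] [ 0.041  1.574 -0.038] [-0.2 -1.   0.5] 1.0007936778328828
t 8.12 shift [-0.019 -0.014 -1.004] turn [-0.0014 -0.0023  0.0323] jaw now 87.1
```

View pics/w4.png

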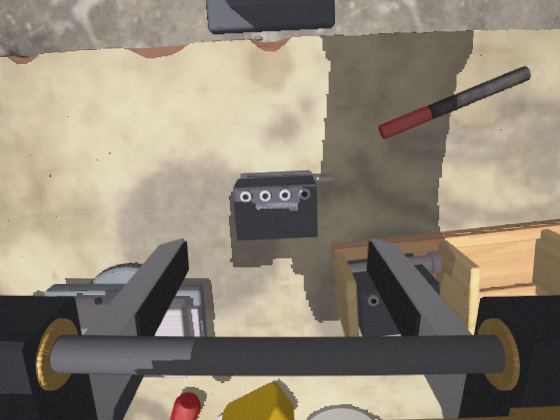

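The holder stands upright: its top face spans roughly (237,180)–(318,238), with the blade showing at (322,178) on the +y side. Now I'll measure it.

```bash
cat > blk.py <<'E'
import sys
from h import *
def blk(tag,z,box):
    p,d,c=load(tag);X=cloud(c,d);u0,u1,v0,v1=box
    m=(np.abs(X[...,2]-z)<0.005).astype(np.uint8)
    k=np.zeros_like(m);k[v0:v1,u0:u1]=m[v0:v1,u0:u1]
    k=cv2.morphologyEx(k,cv2.MORPH_CLOSE,np.ones((5,5)));k=cv2.morphologyEx(k,cv2.MORPH_OPEN,np.ones((5,5)))
    ct=max(cv2.findContours(k,0,1)[0],key=cv2.contourArea).reshape(-1,2)
    W=onplane(c,ct,z)[:,:2].astype(np.float32)
    print(cv2.minAreaRect(W*1000),'z',np.median(X[k>0][:,2]))
    Y=X[k>0];A=np.c_[Y[:,:2],np.ones(len(Y))];print('slope',np.linalg.lstsq(A,Y[:,2],rcond=None)[0].round(3))
if __name__=="__main__":
    a=sys.argv;blk(a[1],float(a[2]),list(map(int,a[3:7])))
E
python3 blk.py w4 .06 220 335 165 255
python3 blk.py w1 .07 240 310 166 252
```

```text
((455.1639709472656, -0.5592517852783203), (40.50492858886719, 59.93243408203125), 0.015202962793409824) z 0.05975092155648789
slope [-0.521  0.013  0.298]
((529.9268188476562, 181.96688842773438), (39.86446762084961, 63.07415771484375), 4.156101703643799) z 0.06966914113114452
slope [-0.031  0.515 -0.007]
```

Emit:
{"fn": "drive_tool", "kwargs": {
  "increments": [
    [[0,-0.1,0.4],[0,0,0],100],
    [[0.2,-0.5,0.8],[0,0,0.03],100],
    [[0.6,-0.9,1],[0,0,0.03],100],
    [[1,-1,1],[0,0,0.03],100],
    [[1,-1,1],[0,0,0.03],100],
    [[1,-1,1],[0,0,0.03],100]
  ]
}}

```text
time_s: 8.62
ee_pos: [0.5609, -0.1013, 0.2392]
tool_rot: [0.007, 1.572, -0.007]
contact_force: [-1.1, 0.3, -1.2]
gripper_width: 0.998
```

Emit:
{"fn": "drive_tool", "kwargs": {
  "increments": [
    [[0.2,-0.4,0],[0,0,0],100],
    [[0.2,-0.4,0],[0,0,0],100],
    [[0.2,-0.4,0],[0,0,0],100],
    [[0.2,-0.4,0],[0,0,0],100]
  ]
}}

```text
time_s: 8.95
ee_pos: [0.5805, -0.1413, 0.2385]
tool_rot: [0.009, 1.573, -0.009]
contact_force: [-0.2, 0.1, -0.6]
gripper_width: 0.998
```

```bash
python3 snap.py wrist w5;python3 - <<'E'
from h import *
p,d,c=load('w5');print(proj(c,[[.563,-.144,.122],[.52,-.144,.09],[.62,-.093,.155]]).round())
E
```

```text
8.95 [ 0.5805 -0.1413  0.2385] [ 0.009  1.573 -0.009] [-0.2  0.1 -0.6] 0.9984531522385014
[[275. 179.]
 [275. 123.]
 [342. 260.]]
```

View pics/w5.png

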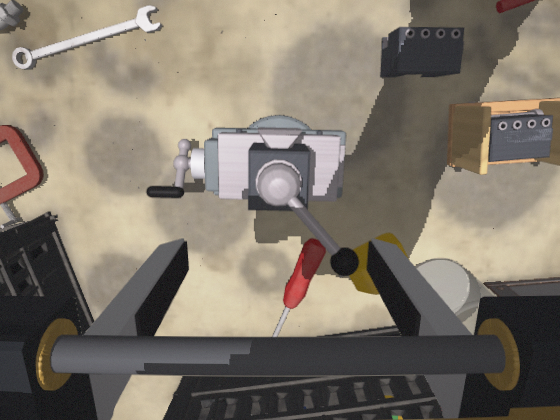

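```bash
python3 - <<'E'
from h import *
p,d,c=load('w5')
cr=p[105:285,200:365];cv2.imwrite('pics/w5c.png',cv2.resize(cr,None,fx=3.3,fy=3.3,interpolation=cv2.INTER_CUBIC)[:,:,::-1])
X=cloud(c,d)
# ball
m=(p.max(2)<60).astype(np.uint8);k=np.zeros_like(m);k[242:282,325:362]=m[242:282,325:362]
k=cv2.morphologyEx(k,cv2.MORPH_OPEN,np.ones((5,5)))
ct=max(cv2.findContours(k,0,1)[0],key=cv2.contourArea);ce,r=cv2.minEnclosingCircle(ct);M=cv2.moments(ct)
print('ball',ce,r,(M['m10']/M['m00'],M['m01']/M['m00']),onplane(c,[ce,(M['m10']/M['m00'],M['m01']/M['m00'])],.155).round(4),X[int(ce[1]),int(ce[0])])
def rect(z,tol,box,name):
    u0,u1,v0,v1=box;m=(np.abs(X[...,2]-z)<tol).astype(np.uint8);k=np.zeros_like(m);k[v0:v1,u0:u1]=m[v0:v1,u0:u1]
    k=cv2.morphologyEx(k,cv2.MORPH_CLOSE,np.ones((3,3)))
    k=cv2.morphologyEx(k,cv2.MORPH_OPEN,np.ones((3,3)))
    ct=max(cv2.findContours(k,0,1)[0],key=cv2.contourArea).reshape(-1,2)
    W=onplane(c,ct,z)[:,:2];print(name,cv2.minAreaRect((W*1000).astype(np.float32)),np.median(X[k>0],0),ct.min(0),ct.max(0))
    cv2.imwrite(f'pics/m_{name}.png',cv2.resize(k[105:285,200:365]*255,None,fx=3.3,fy=3.3))
rect(.122,.005,(200,365,105,285),'post')
rect(.056,.005,(200,365,105,285),'slide')
E
```

```text
ball (343.95513916015625, 261.4671630859375) 14.061586380004883 (344.25386904761905, 261.6580357142857) [[ 0.6215 -0.0915  0.155 ]
 [ 0.6217 -0.0912  0.155 ]] [ 0.61675413 -0.09405165  0.16480586]
post ((564.5291748046875, -141.26893615722656), (49.6790771484375, 49.221256256103516), 88.05689239501953) [ 0.55457253 -0.14540613  0.12171729] [248 150] [310 210]
slide ((559.9329223632812, -190.83514404296875), (55.18810272216797, 72.35466003417969), 72.5116195678711) [ 0.56191577 -0.17421383  0.05565606] [200 133] [263 198]
```

View pics/w5c.png

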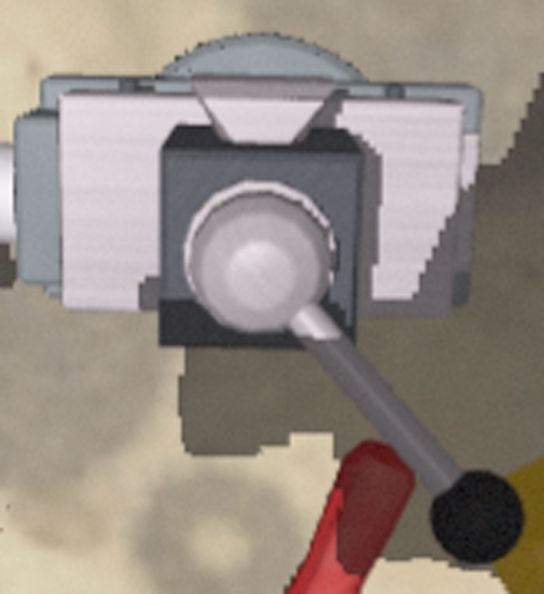

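View pics/m_post.png

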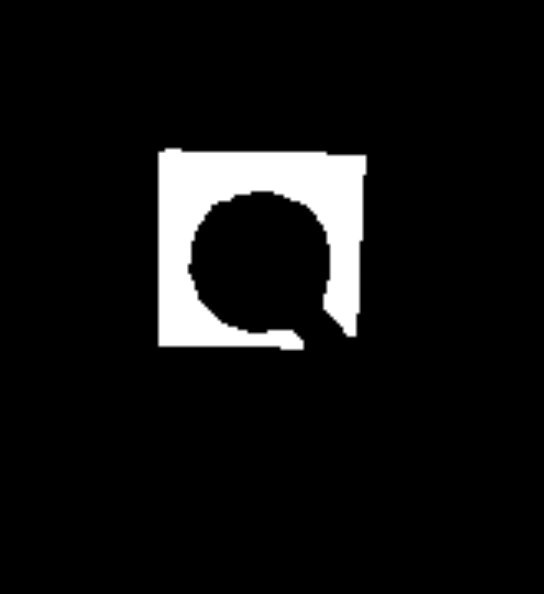

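View pics/m_slide.png

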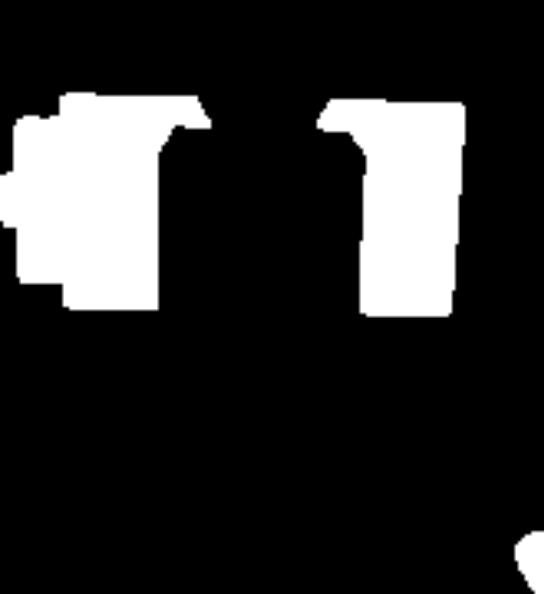

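```bash
python3 - <<'E'
from h import *
p,d,c=load('w5')
f=lambda L,z:onplane(c,[(200+a/3.3-.35,105+b/3.3-.35) for a,b in L],z)[:,:2]
def edge(n,L,z):
    q=f(L,z);v=q[1]-q[0];print(n,(q*1000).round(1).tolist(),'dir',np.rad2deg(np.arctan2(v[1],v[0])).round(2),'len',np.linalg.norm(v).round(4))
edge('slide front',[(60,94),(464,104)],.056)
edge('slide rear',[(63,308),(452,317)],.056)
edge('slide -y',[(60,94),(63,308)],.056)
edge('slide +y',[(464,104),(452,317)],.056)
edge('post front',[(161,152),(362,156)],.122)
edge('post -y',[(160,152),(160,346)],.122)
edge('post +y',[(364,157),(356,346)],.122)
edge('post rear',[(160,346),(356,346)],.122)
# dovetail front/top: top z=.100, tip corners ; upper plate 
edge('dove front z.1',[(212,100),(322,104)],.100)
edge('dove front z.092',[(195,84),(338,86)],.092)
q=onplane(c,[(343.95,261.5)],.155)[0];
# hub centre z?
X=cloud(c,d)
print('hub',X[105+265//3,200+265//3].round(4))
for z in (.13,.14): print(onplane(c,[(200+260/3.3,105+258/3.3)],z).round(4))
E
```

```text
slide front [[530.5, -199.2], [534.7, -80.9]] dir 87.96 len 0.1184
slide rear [[595.1, -201.7], [599.3, -82.6]] dir 87.99 len 0.1192
slide -y [[530.5, -199.2], [595.1, -201.7]] dir -2.16 len 0.0646
slide +y [[534.7, -80.9], [599.3, -82.6]] dir -1.44 len 0.0646
post front [[539.8, -164.9], [541.3, -116.3]] dir 88.22 len 0.0486
post -y [[539.8, -165.2], [588.6, -166.7]] dir -1.8 len 0.0488
post +y [[541.5, -115.8], [589.1, -117.3]] dir -1.77 len 0.0476
post rear [[588.6, -166.7], [589.1, -117.3]] dir 89.36 len 0.0494
dove front z.1 [[529.3, -153.2], [530.6, -124.9]] dir 87.31 len 0.0283
dove front z.092 [[525.7, -157.8], [526.6, -120.3]] dir 88.58 len 0.0376
hub [ 0.5694 -0.1341  0.1444]
[[ 0.5648 -0.141   0.13  ]]
[[ 0.5627 -0.141   0.14  ]]
```

Post results:
- **Orientation and axis:** yaw −1.9°, axis (0.565,−0.141), top z 0.122 as stated. The slide is 119 mm plus its dark end piece, and its −x edge is consistent.
- **Ball:** (0.6215,−0.0915), against a prediction of (0.620,−0.090).
- **Seat:** (0.520,−0.1395).

Now I'll go back and grip the holder by its ends.

Emit:
{"fn": "drive_tool", "kwargs": {
  "increments": [
    [[-0.4,0.4,0],[0,0,0.005],100],
    [[-0.8,0.8,0],[0,0,0.005],100],
    [[-1,1,0],[0,0,0.005],100],
    [[-1,1,0],[0,0,0.005],100],
    [[-1,1,0],[0,0,0.005],100]
  ]
}}

```text
time_s: 9.42
ee_pos: [0.4775, -0.0367, 0.2388]
tool_rot: [0.001, 1.573, 0.004]
contact_force: [-0.1, -0.2, 0.8]
gripper_width: 0.999
```

```bash
python3 plan.py .456 .0 .14 90
```

```text
t 9.42 shift [-0.215  0.367 -0.988] turn [-0.0017 -0.0015 -0.0013] jaw now 90.12
```

Emit:
{"fn": "drive_tool", "kwargs": {
  "increments": [
    [[-0.21,0.37,-0.2],[-0.002,-0.001,-0.001],100],
    [[-0.21,0.37,-0.6],[-0.002,-0.001,-0.001],100],
    [[-0.21,0.37,-0.98],[-0.002,-0.001,-0.001],100],
    [[-0.21,0.37,-0.98],[-0.002,-0.001,-0.001],100],
    [[-0.21,0.37,-0.98],[-0.002,-0.001,-0.001],100],
    [[-0.21,0.37,-0.98],[-0.002,-0.001,-0.001],100]
  ]
}}

```text
time_s: 9.92
ee_pos: [0.4575, 0.0001, 0.1425]
tool_rot: [-0.0, 1.57, -0.001]
contact_force: [0.2, 0.4, 1.0]
gripper_width: 0.999
```

```bash
python3 plan.py .456 .0 .05 90; python3 snap.py wrist w6
```

```text
t 9.92 shift [-0.015 -0.001 -0.925] turn [0.0003 0.0002 0.0002] jaw now 89.98
9.9167 [4.575e-01 1.000e-04 1.425e-01] [-0.00e+00  1.57e+00 -1.00e-03] [0.2 0.4 1. ] 0.9988023961685399
```

View pics/w6.png

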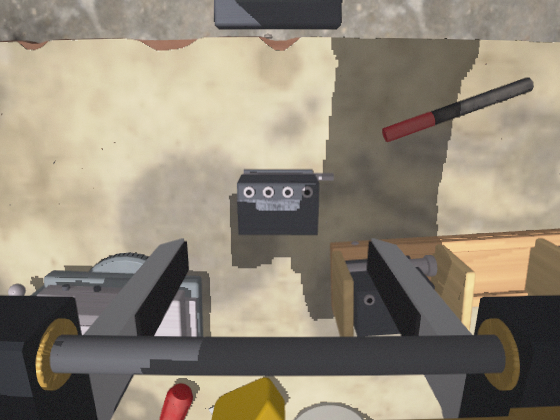

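The fingers are aligned either side of the holder, with the blade at (325,178) clear in front of the finger plane. Descending.

Emit:
{"fn": "drive_tool", "kwargs": {
  "increments": [
    [[-0.01,0,-0.4],[0,0,0],100],
    [[-0.01,0,-0.8],[0,0,0],100],
    [[-0.01,0,-0.95],[0,0,0],100],
    [[-0.01,0,-0.95],[0,0,0],100],
    [[-0.01,0,-0.95],[0,0,0],100]
  ]
}}

```text
time_s: 10.38
ee_pos: [0.4579, -0.0001, 0.0491]
tool_rot: [0.001, 1.568, -0.001]
contact_force: [0.4, 0.3, 0.3]
gripper_width: 0.997
```

```bash
python3 plan.py .456 .0 .02 90
```

```text
t 10.38 shift [-0.019  0.001 -0.291] turn [-0.0001  0.0015  0.0008] jaw now 89.92
```

Emit:
{"fn": "drive_tool", "kwargs": {
  "increments": [
    [[-0.03,0,-0.15],[0,0.001,0.001],100],
    [[-0.03,0,-0.29],[0,0.001,0.001],100],
    [[-0.03,0,-0.29],[0,0.001,0.001],100],
    [[-0.03,0,-0.29],[0,0.001,0.001],100]
  ]
}}

```text
time_s: 10.72
ee_pos: [0.4561, -0.0, 0.0218]
tool_rot: [0.001, 1.568, 0.001]
contact_force: [-0.2, 0.1, -0.6]
gripper_width: 1.001
```

Emit:
{"fn": "drive_tool", "kwargs": {
  "increments": [
    [[0,0,0],[0,0,0],75],
    [[0,0,0],[0,0,0],60],
    [[0,0,0],[0,0,0],50],
    [[0,0,0],[0,0,0],40],
    [[0,0,0],[0,0,0],30],
    [[0,0,0],[0,0,0],30],
    [[0,0,0],[0,0,0],30],
    [[0,0,0],[0,0,0],30],
    [[0,0,0],[0,0,0],30]
  ]
}}

```text
time_s: 11.47
ee_pos: [0.4561, 0.0, 0.022]
tool_rot: [0.001, 1.568, 0.001]
contact_force: [-2.4, -0.2, 7.0]
gripper_width: 0.638
```

Emit:
{"fn": "drive_tool", "kwargs": {
  "increments": [
    [[0,0,0.3],[0,0,0],30],
    [[0,0,0.6],[0,0,0],30],
    [[0,0,1],[0,0,0],30],
    [[0,0,1],[0,0,0],30],
    [[0,0,1],[0,0,0],30]
  ]
}}

```text
time_s: 11.88
ee_pos: [0.457, 0.0005, 0.1234]
tool_rot: [0.002, 1.565, 0.002]
contact_force: [-0.8, -0.0, -5.2]
gripper_width: 0.636
```

Emit:
{"fn": "drive_tool", "kwargs": {
  "increments": [
    [[0,-0.3,0.2],[0,0,0],30],
    [[0.2,-0.7,0.3],[0,0,-0.01],30],
    [[0.3,-1,0.3],[0,0,-0.02],30],
    [[0.3,-1,0.3],[0,0,-0.02],30],
    [[0.3,-1,0.3],[0,0,-0.02],30]
  ]
}}

```text
time_s: 12.3
ee_pos: [0.4863, -0.1013, 0.1518]
tool_rot: [0.028, 1.567, -0.026]
contact_force: [-0.5, 1.9, -4.4]
gripper_width: 0.638
```

```bash
python3 plan.py .52 -.139 .15 88.1;python3 plan.py .51 -.139 .15 88.1
```

```text
t 12.3 shift [ 0.337 -0.377 -0.018] turn [-0.0008  0.0021  0.0008] jaw now 88.03
t 12.3 shift [ 0.237 -0.377 -0.018] turn [-0.0008  0.0021  0.0008] jaw now 88.03
```

Emit:
{"fn": "drive_tool", "kwargs": {
  "increments": [
    [[0.1,-0.37,0],[0,0.002,0.001],30],
    [[0.337,-0.377,0],[0,0.002,0.001],30],
    [[0.337,-0.377,0],[0,0.002,0.001],30],
    [[0.337,-0.377,0],[0,0.002,0.001],30],
    [[0.337,-0.377,0],[0,0.002,0.001],30],
    [[0.337,-0.377,0],[0,0.002,0.001],30]
  ]
}}

```text
time_s: 12.8
ee_pos: [0.5189, -0.1382, 0.151]
tool_rot: [0.026, 1.572, -0.024]
contact_force: [0.1, -0.4, -4.1]
gripper_width: 0.635
```

```bash
python3 plan.py .52 -.139 .14 88.1; python3 snap.py wrist w7;python3 snap.py side s7; python3 - <<'E'
import cv2
p=cv2.imread('pics/s7.png');cv2.imwrite('pics/s7c.png',cv2.resize(p[220:350,280:400],None,fx=4.5,fy=4.5,interpolation=cv2.INTER_CUBIC))
E
```

```text
t 12.8 shift [ 0.011 -0.008 -0.11 ] turn [-0.001  -0.0011 -0.0007] jaw now 88.16
12.8 [ 0.5189 -0.1382  0.151 ] [ 0.026  1.572 -0.024] [ 0.1 -0.4 -4.1] 0.6347225040007038
12.85 [ 0.5191 -0.1383  0.1513] [ 0.027  1.572 -0.024] [-0.1  0.2 -5.5] 0.6381455962894137
```

View pics/w7.png

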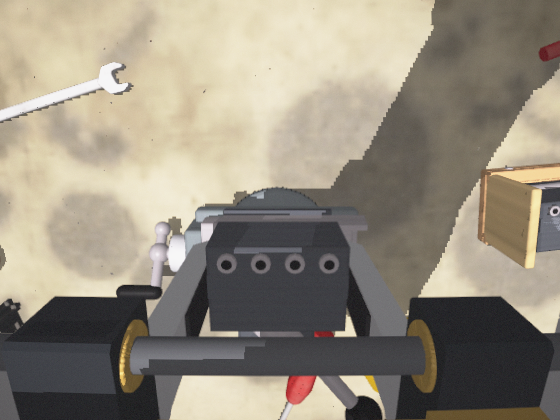

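View pics/s7c.png

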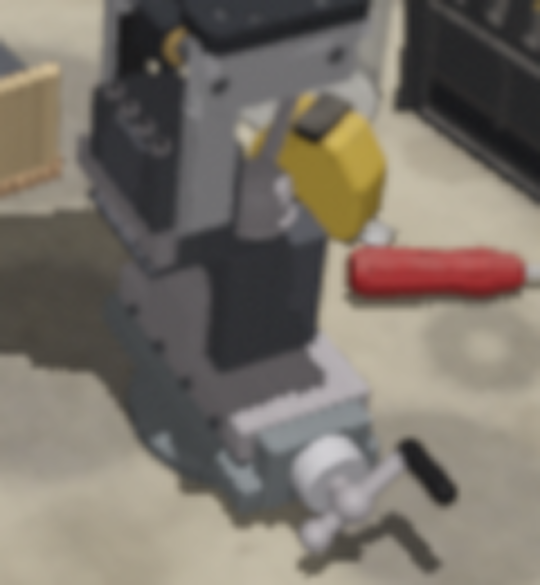

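The wrist view shows the holder above the dovetail, its top at (208–347, 250–330). The side view agrees. Lowering in short steps and watching the force.

Emit:
{"fn": "drive_tool", "kwargs": {
  "increments": [
    [[0.01,-0.007,-0.1],[0,-0.001,0],30],
    [[0.01,-0.007,-0.25],[0,-0.001,0],30],
    [[0.01,-0.007,-0.25],[0,-0.001,0],30],
    [[0.01,-0.007,-0.3],[0,-0.001,0],30],
    [[0.01,-0.007,-0.35],[0,-0.001,0],30]
  ]
}}

```text
time_s: 13.32
ee_pos: [0.5201, -0.139, 0.116]
tool_rot: [0.027, 1.57, -0.024]
contact_force: [-0.6, -0.6, -3.4]
gripper_width: 0.64
```

Emit:
{"fn": "drive_tool", "kwargs": {
  "increments": [
    [[0,0,-0.04],[0,0,0],30],
    [[0,0,-0.08],[0,0,0],30],
    [[0,0,-0.1],[0,0,0],30],
    [[0,0,-0.1],[0,0,0],30]
  ]
}}

```text
time_s: 13.65
ee_pos: [0.5198, -0.139, 0.1055]
tool_rot: [0.027, 1.57, -0.024]
contact_force: [0.6, 1.4, -4.9]
gripper_width: 0.638
```

Emit:
{"fn": "drive_tool", "kwargs": {
  "increments": [
    [[0,0,-0.05],[0,0,0],30],
    [[0,0,-0.1],[0,0,0],30],
    [[0,0,-0.15],[0,0,0],30],
    [[0,0,-0.18],[0,0,0],30],
    [[0,0,-0.2],[0,0,0],30],
    [[0,0,-0.2],[0,0,0],30]
  ]
}}

```text
time_s: 14.15
ee_pos: [0.5197, -0.1389, 0.085]
tool_rot: [0.027, 1.571, -0.024]
contact_force: [-0.1, -0.3, -4.5]
gripper_width: 0.635
```

Emit:
{"fn": "drive_tool", "kwargs": {
  "increments": [
    [[0,0,-0.02],[0,0,0],30],
    [[0,0,-0.03],[0,0,0],30],
    [[0,0,-0.04],[0,0,0],30],
    [[0,0,-0.045],[0,0,0],30]
  ]
}}

```text
time_s: 14.48
ee_pos: [0.5197, -0.139, 0.0804]
tool_rot: [0.027, 1.571, -0.024]
contact_force: [0.2, 0.5, -4.2]
gripper_width: 0.638
```

Emit:
{"fn": "drive_tool", "kwargs": {
  "increments": [
    [[0,0,-0.01],[0,0,0],30],
    [[0,0,-0.02],[0,0,0],30],
    [[0,0,-0.025],[0,0,0],30],
    [[0,0,-0.025],[0,0,0],30]
  ]
}}

```text
time_s: 14.82
ee_pos: [0.5199, -0.1389, 0.0779]
tool_rot: [0.026, 1.571, -0.024]
contact_force: [0.5, 0.4, -4.8]
gripper_width: 0.639
```

```bash
python3 snap.py side s8; python3 - <<'E'
import cv2
p=cv2.imread('pics/s8.png');cv2.imwrite('pics/s8c.png',cv2.resize(p[220:350,280:400],None,fx=4.5,fy=4.5,interpolation=cv2.INTER_CUBIC))
E
```

```text
14.8167 [ 0.5199 -0.1389  0.0779] [ 0.026  1.571 -0.024] [ 0.5  0.4 -4.8] 0.6390262887477705
```

View pics/s8c.png

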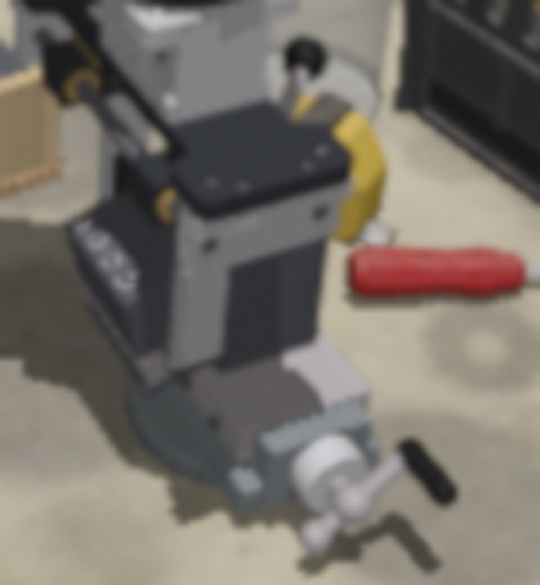

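```bash
python3 snap.py wrist w8; python3 - <<'E'
from h import *
for t in ('w7','w8'):
    p,d,c=load(t);X=cloud(c,d)
    for u in (240,278,310):
        print(t,u,[(v,X[v,u].round(4).tolist()) for v in range(215,340,10)])
E
```

```text
14.8667 [ 0.5199 -0.1389  0.0779] [ 0.026  1.571 -0.024] [ 1.3  0.2 -5.8] 0.6394114207070015
w7 240 [(215, [0.5005, -0.1591, 0.1355]), (225, [0.4983, -0.1566, 0.1597]), (235, [0.4986, -0.1554, 0.173]), (245, [0.4988, -0.1543, 0.1849]), (255, [0.5015, -0.154, 0.189]), (265, [0.5058, -0.1542, 0.1896]), (275, [0.5108, -0.1546, 0.1884]), (285, [0.5153, -0.1549, 0.1888]), (295, [0.5202, -0.1552, 0.1884]), (305, [0.5243, -0.1553, 0.1896]), (315, [0.5294, -0.1557, 0.1892]), (325, [0.5344, -0.156, 0.1893]), (335, [0.5859, -0.1655, 0.1222])]
w7 278 [(215, [0.5013, -0.1382, 0.1351]), (225, [0.4991, -0.1382, 0.1591]), (235, [0.4989, -0.1383, 0.1737]), (245, [0.4994, -0.1383, 0.1845]), (255, [0.5021, -0.1384, 0.1887]), (265, [0.5066, -0.1385, 0.1887]), (275, [0.5113, -0.1387, 0.1886]), (285, [0.5151, -0.1388, 0.1901]), (295, [0.521, -0.139, 0.188]), (305, [0.5252, -0.1391, 0.1889]), (315, [0.5309, -0.1393, 0.1877]), (325, [0.5352, -0.1394, 0.1887]), (335, [0.5698, -0.1404, 0.1465])]
w7 310 [(215, [0.5019, -0.1206, 0.1352]), (225, [0.4994, -0.1227, 0.1597]), (235, [0.4996, -0.1238, 0.173]), (245,
[... 965 characters left out ...]
-0.1392, 0.1239]), (275, [0.5073, -0.1393, 0.1255]), (285, [0.5111, -0.1394, 0.1266]), (295, [0.515, -0.1395, 0.1273]), (305, [0.5193, -0.1397, 0.1275]), (315, [0.5231, -0.1398, 0.1286]), (325, [0.5403, -0.1403, 0.1095]), (335, [0.5399, -0.1403, 0.1177])]
w8 310 [(215, [0.5017, -0.1216, 0.066]), (225, [0.4889, -0.1263, 0.1205]), (235, [0.4924, -0.1264, 0.1221]), (245, [0.4961, -0.1266, 0.1233]), (255, [0.5001, -0.1266, 0.1236]), (265, [0.5037, -0.1268, 0.125]), (275, [0.5073, -0.1269, 0.1263]), (285, [0.5109, -0.127, 0.1276]), (295, [0.5151, -0.1271, 0.128]), (305, [0.5194, -0.1271, 0.1281]), (315, [0.5227, -0.1273, 0.1299]), (325, [0.541, -0.1256, 0.1093]), (335, [0.5416, -0.1262, 0.1159])]
```

View pics/w8.png

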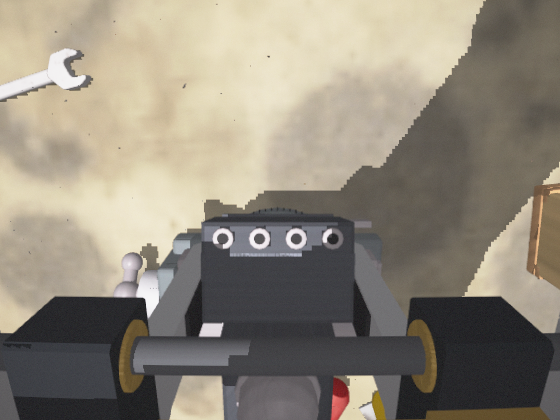

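The holder is about 14° off upright in the grip. Its top face rises towards +x and it sits ~10 mm higher in the fingers than when gripped. The slot is around the dovetail: the holder's back-bottom edge is at (0.54, z 0.07) against the post face at 0.540. I'll ease the grip so it can drop and self-align on the dovetail, then look.

Emit:
{"fn": "drive_tool", "kwargs": {
  "increments": [
    [[0,0,0],[0,0,0],66],
    [[0,0,0],[0,0,0],68],
    [[0,0,0],[0,0,0],70],
    [[0,0,0],[0,0,0],70],
    [[0,0,0],[0,0,0],70]
  ]
}}

```text
time_s: 15.33
ee_pos: [0.5199, -0.139, 0.0781]
tool_rot: [0.026, 1.57, -0.024]
contact_force: [0.4, 0.1, 0.5]
gripper_width: 0.699
```

```bash
python3 snap.py wrist w9; python3 - <<'E'
from h import *
for t in ('w9',):
    p,d,c=load(t);X=cloud(c,d)
    for u in (240,278,310):
        print(t,u,[(v,X[v,u].round(4).tolist()) for v in range(205,340,10)])
E
```

```text
15.3333 [ 0.5199 -0.139   0.0781] [ 0.026  1.57  -0.024] [0.4 0.1 0.5] 0.6991014621634121
w9 240 [(205, [0.5132, -0.1665, -0.0002]), (215, [0.4947, -0.1573, 0.0853]), (225, [0.4885, -0.1537, 0.1193]), (235, [0.4922, -0.1538, 0.1205]), (245, [0.4958, -0.1538, 0.122]), (255, [0.4997, -0.154, 0.1228]), (265, [0.5036, -0.1541, 0.1236]), (275, [0.5073, -0.1542, 0.1248]), (285, [0.5112, -0.1544, 0.1256]), (295, [0.5144, -0.1544, 0.1278]), (305, [0.5185, -0.1546, 0.1283]), (315, [0.5228, -0.1548, 0.1286]), (325, [0.5395, -0.1576, 0.1101]), (335, [0.5394, -0.1569, 0.1179])]
w9 278 [(205, [0.5139, -0.1391, 0.0005]), (215, [0.4954, -0.1388, 0.0851]), (225, [0.4884, -0.1387, 0.1211]), (235, [0.4923, -0.1389, 0.1214]), (245, [0.4961, -0.139, 0.1224]), (255, [0.4999, -0.1391, 0.1233]), (265, [0.5039, -0.1392, 0.124]), (275, [0.5079, -0.1394, 0.1244]), (285, [0.512, -0.1395, 0.125]), (295, [0.5154, -0.1396, 0.1267]), (305, [0.519, -0.1397, 0.1283]), (315, [0.523, -0.1398, 0.1289]), (325, [0.5403, -0.1403, 0.1097]), (335, [0.5396, -0.1403, 0.1183])]
w9 310 [(205, [0.5147, -0.1161, -0.0]), (215, [0.496, -0.1232, 0.0847]), (225, [0.4891, -0.1263, 0.12]), (235, [0.4929, -0.1264, 0.121]), (245, [0.4967, -0.1265, 0.1219]), (255, [0.5005, -0.1266, 0.123]), (265, [0.5042, -0.1267, 0.1241]), (275, [0.5077, -0.1269, 0.1257]), (285, [0.5117, -0.127, 0.1264]), (295, [0.5156, -0.1271, 0.1272]), (305, [0.5194, -0.1272, 0.1283]), (315, [0.5238, -0.1272, 0.1283]), (325, [0.5405, -0.1257, 0.1101]), (335, [0.541, -0.1263, 0.117])]
```

View pics/w9.png

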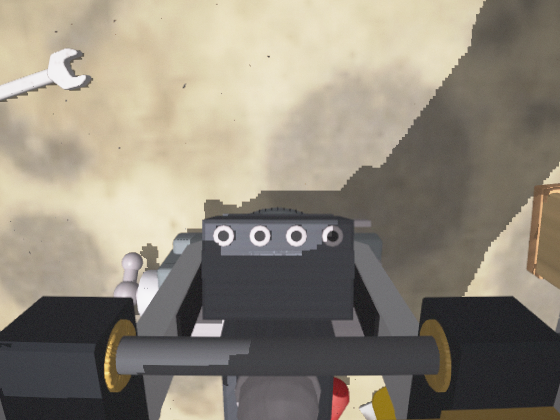

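The fingers are free (0.5 N). The holder hangs by itself on the dovetail, leaning out about 13° and about 5 mm high; its front-top edge is at (203–352, 220) px, x=0.488. I'll back off, shut the fingers and push the top of its front face towards the post (+x).

Emit:
{"fn": "drive_tool", "kwargs": {
  "increments": [
    [[0,0,0.2],[0,0,0],80],
    [[0,0,0.5],[0,0,0],80],
    [[0,0,1],[0,0,0],80],
    [[0,0,1],[0,0,0],80],
    [[0,0,1],[0,0,0],80]
  ]
}}

```text
time_s: 15.8
ee_pos: [0.5217, -0.1392, 0.1811]
tool_rot: [0.027, 1.565, -0.024]
contact_force: [0.1, 0.4, 0.5]
gripper_width: 0.801
```

Emit:
{"fn": "drive_tool", "kwargs": {
  "increments": [
    [[-0.4,0,0],[0,0,0],0],
    [[-0.68,0,0],[0,0,0],0],
    [[-0.68,0,0],[0,0,0],0],
    [[-0.68,0,0],[0,0,0],0],
    [[-0.68,0,-0.3],[0,0,0],0],
    [[-0.68,0,-0.5],[0,0,0],0],
    [[-0.68,0,-0.7],[0,0,0],0],
    [[-0.68,0,-0.75],[0,0,0],0],
    [[-0.68,0,-0.75],[0,0,0],0],
    [[-0.68,0,-0.75],[0,0,0],0]
  ]
}}

```text
time_s: 16.63
ee_pos: [0.454, -0.1395, 0.1063]
tool_rot: [0.027, 1.566, -0.024]
contact_force: [0.2, -0.4, -0.0]
gripper_width: 0.13
```

```bash
python3 plan.py .46 -.139 .10 88.1; python3 snap.py wrist w10;python3 snap.py side s10; python3 - <<'E'
import cv2
p=cv2.imread('pics/s10.png');cv2.imwrite('pics/s10c.png',cv2.resize(p[220:350,260:400],None,fx=4.5,fy=4.5,interpolation=cv2.INTER_CUBIC))
E
```

```text
t 16.63 shift [ 0.06   0.005 -0.063] turn [-0.0009  0.0031 -0.0006] jaw now 88.15
16.6333 [ 0.454  -0.1395  0.1063] [ 0.027  1.566 -0.024] [ 0.2 -0.4 -0. ] 0.13027797765397592
16.6833 [ 0.4543 -0.1395  0.1067] [ 0.027  1.565 -0.024] [-1.  -0.3 -0.4] 0.08614119862629795
```

View pics/w10.png

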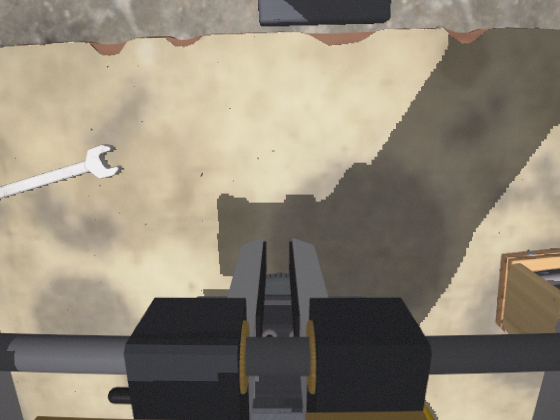

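View pics/s10c.png

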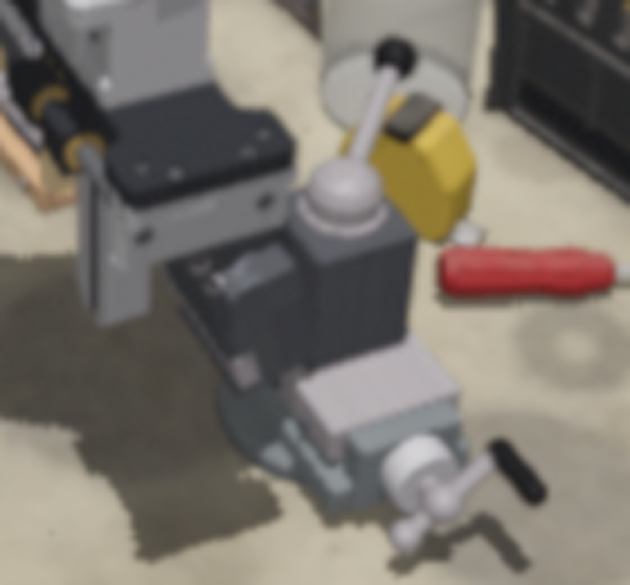

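The side view confirms the holder engaged on the dovetail and leaning out; the shut fingers stand in front of it. Push in small steps.

Emit:
{"fn": "drive_tool", "kwargs": {
  "increments": [
    [[0.05,0,-0.08],[0,0.003,0],0],
    [[0.12,0,-0.1],[0,0.003,0],0],
    [[0.18,0,-0.1],[0,0.003,0],0],
    [[0.22,0,-0.1],[0,0.003,0],0],
    [[0.22,0,-0.1],[0,0.003,0],0]
  ]
}}

```text
time_s: 17.15
ee_pos: [0.4775, -0.1395, 0.097]
tool_rot: [0.026, 1.568, -0.024]
contact_force: [-0.5, -0.4, -0.4]
gripper_width: 0.004
```

Emit:
{"fn": "drive_tool", "kwargs": {
  "increments": [
    [[0.02,0,0],[0,0,0],0],
    [[0.04,0,0],[0,0,0],0],
    [[0.06,0,0],[0,0,0],0],
    [[0.06,0,0],[0,0,0],0]
  ]
}}

```text
time_s: 17.48
ee_pos: [0.4824, -0.1395, 0.0968]
tool_rot: [0.027, 1.571, -0.024]
contact_force: [-7.1, 0.2, 5.2]
gripper_width: 0.007
```

Emit:
{"fn": "drive_tool", "kwargs": {
  "increments": [
    [[0.02,0,0],[0,0,0],0],
    [[0.04,0,0],[0,0,0],0],
    [[0.06,0,0],[0,0,0],0],
    [[0.06,0,0],[0,0,0],0]
  ]
}}

```text
time_s: 17.82
ee_pos: [0.4829, -0.1396, 0.0959]
tool_rot: [0.029, 1.581, -0.023]
contact_force: [-30.9, 0.5, 24.0]
gripper_width: 0.005
```

```bash
python3 snap.py side s11; python3 - <<'E'
import cv2
p=cv2.imread('pics/s11.png');cv2.imwrite('pics/s11c.png',cv2.resize(p[220:350,260:400],None,fx=4.5,fy=4.5,interpolation=cv2.INTER_CUBIC))
E
```

```text
17.8167 [ 0.4829 -0.1396  0.0959] [ 0.029  1.581 -0.023] [-30.9   0.5  24. ] 0.005159573103707168
```

View pics/s11c.png

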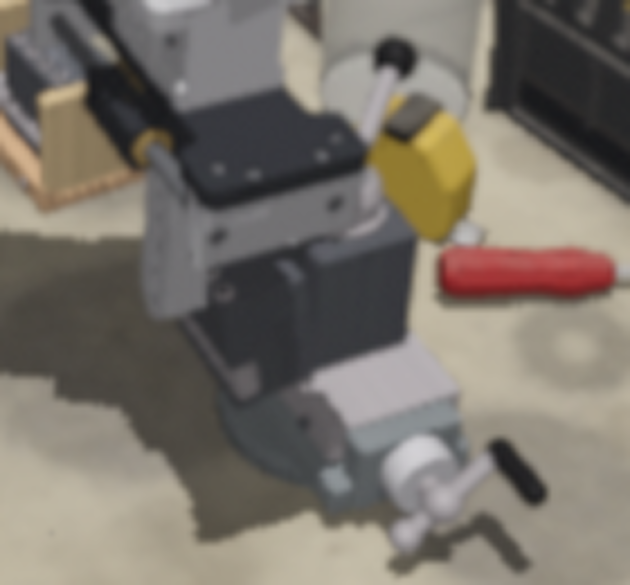

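The force rose to 31 N while barely moving, and the wide upper part of the gripper may be touching the hub. I'm backing off before pressing further.

Emit:
{"fn": "drive_tool", "kwargs": {
  "increments": [
    [[-0.1,0,0],[0,0,0],0],
    [[-0.3,0,0],[0,0,0],0],
    [[-0.4,0,0.2],[0,-0.006,0],0],
    [[-0.4,0,0.4],[0,-0.006,0],0],
    [[-0.4,0,0.4],[0,-0.006,0],0]
  ]
}}

```text
time_s: 18.28
ee_pos: [0.4439, -0.14, 0.1387]
tool_rot: [0.03, 1.567, -0.024]
contact_force: [1.5, 0.2, 0.4]
gripper_width: 0.001
```

```bash
python3 snap.py side s12; python3 snap.py wrist w12; python3 snap.py top t12; python3 - <<'E'
import cv2
p=cv2.imread('pics/s12.png');cv2.imwrite('pics/s12c.png',cv2.resize(p[220:350,260:400],None,fx=4.5,fy=4.5,interpolation=cv2.INTER_CUBIC))
E
```

```text
18.2833 [ 0.4439 -0.14    0.1387] [ 0.03   1.567 -0.024] [1.5 0.2 0.4] 0.0005701584364461517
18.3333 [ 0.444  -0.1396  0.1375] [ 0.03   1.567 -0.023] [-0.  -0.  -0.2] 0.004578585696631259
18.3833 [ 0.4436 -0.1394  0.1365] [ 0.029  1.569 -0.023] [-0.6  0.4  0.6] 0.004678640671958392
```

View pics/s12c.png

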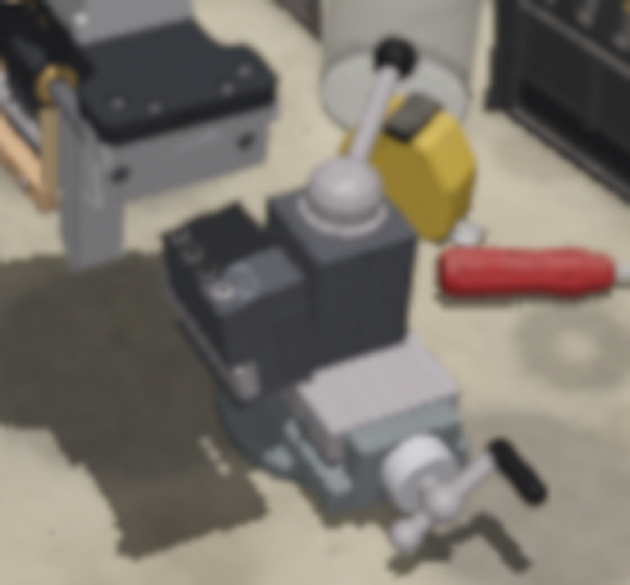

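View pics/w12.png

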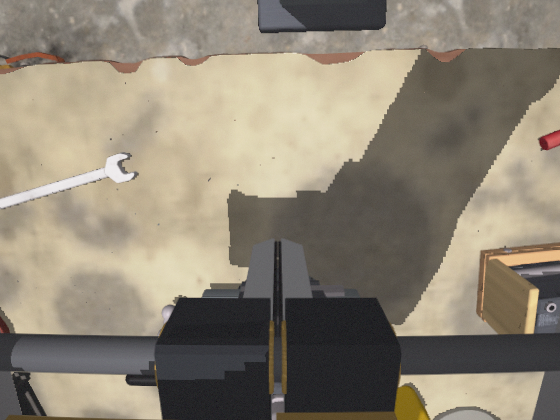

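```bash
python3 - <<'E'
from h import *
p,d,c=load('s12');e=c['ee']
P=[e+np.array([a,b,z]) for z in (.097,.06) for a in(-.0375,.0375,.065) for b in(-.0885,.0885)]
for q,u in zip(P,(proj(c,P)-[260,220])*4.5): print((q-e).round(4),u.round())
X=cloud(c,d)
for a,b in [(95,255),(120,175),(245,145),(180,160),(110,130),(265,100),(190,40),(230,240),(175,240),(300,270),(240,380),(270,285),(165,235),(225,310),(310,270),(300,380)]:
    print((a,b),X[220+int(b/4.5),260+int(a/4.5)].round(4))
E
```

```text
[-0.0375 -0.0885  0.097 ] [100. 224.]
[-0.0375  0.0885  0.097 ] [-86. -28.]
[ 0.0375 -0.0885  0.097 ] [290. 167.]
[0.0375 0.0885 0.097 ] [ 79. -68.]
[ 0.065  -0.0885  0.097 ] [356. 146.]
[0.065  0.0885 0.097 ] [137. -82.]
[-0.0375 -0.0885  0.06  ] [ 99. 305.]
[-0.0375  0.0885  0.06  ] [-83.  46.]
[ 0.0375 -0.0885  0.06  ] [284. 246.]
[0.0375 0.0885 0.06  ] [79.  5.]
[ 0.065  -0.0885  0.06  ] [348. 225.]
[0.065  0.0885 0.06  ] [135. -10.]
(95, 255) [ 0.4416 -0.1517  0.1507]
(120, 175) [ 0.4166 -0.2203  0.2497]
(245, 145) [ 0.4642 -0.2239  0.2483]
(180, 160) [ 0.44   -0.2223  0.2492]
(110, 130) [ 0.4096 -0.2271  0.2759]
(265, 100) [ 0.4675 -0.2285  0.2699]
(190, 40) [ 0.4562 -0.1961  0.2793]
(230, 240) [ 0.5159 -0.1323  0.1161]
(175, 240) [ 0.4953 -0.1173  0.1121]
(300, 270) [ 0.529  -0.1671  0.1207]
(240, 380) [ 0.5008 -0.1719  0.074 ]
(270, 285) [ 0.5167 -0.1661  0.117 ]
(165, 235) [ 0.4934 -0.1125  0.1116]
(225, 310) [ 0.4945 -0.1675  0.1142]
(310, 270) [ 0.5411 -0.1559  0.1073]
(300, 380) [ 0.5316 -0.1706  0.06  ]
```

Emit:
{"fn": "drive_tool", "kwargs": {
  "increments": [
    [[0,0,0.4],[0,0,0],100],
    [[0.5,0,0.7],[0,0,0],100],
    [[1,0,0.7],[0,0,0],100],
    [[1,0,0.7],[0,0,0],100],
    [[1,0,0.7],[0,0,0],100]
  ]
}}

```text
time_s: 18.85
ee_pos: [0.5476, -0.1383, 0.2055]
tool_rot: [0.026, 1.569, -0.022]
contact_force: [-1.0, -0.1, -0.7]
gripper_width: 0.324
```

```bash
python3 snap.py wrist w13; python3 - <<'E'
from h import *
p,d,c=load('w13');X=cloud(c,d)
uv=proj(c,[[.515,-.14,.12]])[0];print(uv)
v0=int(uv[1])
for u in (255,278,300):
    print(u,[(v,X[v,u].round(4).tolist()) for v in range(v0-60,v0+40,7)])
E
```

```text
18.85 [ 0.5476 -0.1383  0.2055] [ 0.026  1.569 -0.022] [-1.  -0.1 -0.7] 0.3235497050110209
[274.68610087 166.5691191 ]
255 [(106, [0.4732, -0.1589, 0.0009]), (113, [0.4801, -0.1593, -0.0009]), (120, [0.487, -0.1596, 0.0008]), (127, [0.4939, -0.1598, 0.0013]), (134, [0.4918, -0.1535, 0.1147]), (141, [0.4968, -0.1537, 0.1144]), (148, [0.5018, -0.1539, 0.1148]), (155, [0.5066, -0.154, 0.117]), (162, [0.5116, -0.1542, 0.1175]), (169, [0.5169, -0.1545, 0.1168]), (176, [0.5217, -0.1546, 0.1191]), (183, [0.5265, -0.1547, 0.1205]), (190, [0.5393, -0.1571, 0.0885]), (197, [0.5397, -0.1559, 0.1103]), (204, [0.5419, -0.1553, 0.1223])]
278 [(106, [0.4739, -0.1358, -0.0013]), (113, [0.4808, -0.136, 0.0004]), (120, [0.4877, -0.1362, 0.0004]), (127, [0.4947, -0.1365, 0.0005]), (134, [0.4924, -0.1369, 0.1137]), (141, [0.4973, -0.1371, 0.1152]), (148, [0.5022, -0.1372, 0.1158]), (155, [0.5073, -0.1374, 0.116]), (162, [0.5123, -0.1375, 0.1167]), (169, [0.5173, -0.1377, 0.1175]), (176, [0.5223, -0.1378, 0.1183]), (183, [0.5273, -0.138, 0.1193]), (190, [0.5372, -0.1382, 0.0999]), (197, [0.54, -0.1383, 0.1109]), (204, [0.5426, -0.1384, 0.1216])]
300 [(106, [0.4745, -0.1137, 0.001]), (113, [0.4815, -0.1138, -0.0005]), (120, [0.4884, -0.1139, -0.0001]), (127, [0.4699, -0.1375, 0.3844]), (134, [0.4929, -0.121, 0.1129]), (141, [0.4977, -0.1212, 0.1159]), (148, [0.5029, -0.1212, 0.1144]), (155, [0.5077, -0.1214, 0.116]), (162, [0.5129, -0.1214, 0.1157]), (169, [0.5178, -0.1216, 0.1175]), (176, [0.5228, -0.1218, 0.1186]), (183, [0.5279, -0.1219, 0.1191]), (190, [0.5405, -0.1201, 0.0882]), (197, [0.5405, -0.1216, 0.1113]), (204, [0.543, -0.1222, 0.122])]
```

View pics/w13.png

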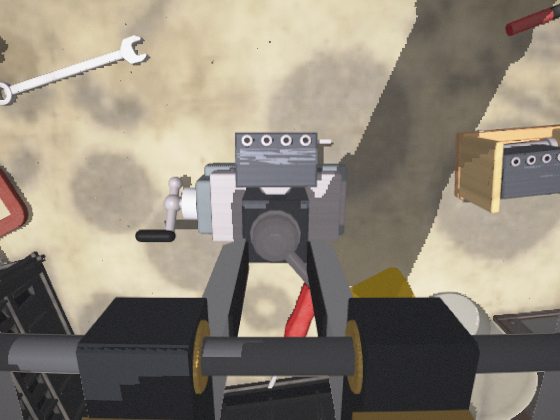

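The holder has now dropped fully. The slot roof is on the dovetail top (z ≈ 0.0997), its centre is about 6 mm out from the seat, and it still leans out ~9°. I'll push its top edge once more to square it against the post.

Emit:
{"fn": "drive_tool", "kwargs": {
  "increments": [
    [[-0.4,0,0],[0,0,0],0],
    [[-0.8,0,0],[0,0,0],0],
    [[-0.9,-0.01,-0.1],[0,0.001,0],0],
    [[-0.9,-0.01,-0.5],[0,0.001,0],0],
    [[-0.9,-0.01,-0.9],[0,0.001,0],0],
    [[-0.9,-0.01,-1],[0,0.001,0],0],
    [[-0.9,-0.01,-1],[0,0.001,0],0],
    [[-0.9,-0.01,-1],[0,0.001,0],0]
  ]
}}

```text
time_s: 19.57
ee_pos: [0.4544, -0.1404, 0.1051]
tool_rot: [0.028, 1.575, -0.024]
contact_force: [-0.2, -0.2, -0.0]
gripper_width: 0.003
```

Emit:
{"fn": "drive_tool", "kwargs": {
  "increments": [
    [[0.1,0,-0.03],[0,0,0],0],
    [[0.2,0,-0.05],[0,0,0],0],
    [[0.25,0,-0.05],[0,0,0],0],
    [[0.25,0,-0.05],[0,0,0],0]
  ]
}}

```text
time_s: 19.9
ee_pos: [0.4811, -0.1403, 0.1007]
tool_rot: [0.027, 1.574, -0.023]
contact_force: [0.4, -0.4, 0.1]
gripper_width: 0.006
```

Emit:
{"fn": "drive_tool", "kwargs": {
  "increments": [
    [[0.02,0,0],[0,0,0],0],
    [[0.04,0,0],[0,0,0],0],
    [[0.05,0,0],[0,0,0],0]
  ]
}}

```text
time_s: 20.15
ee_pos: [0.483, -0.1405, 0.1004]
tool_rot: [0.028, 1.58, -0.023]
contact_force: [-24.3, 0.6, 19.4]
gripper_width: 0.003
```

Emit:
{"fn": "drive_tool", "kwargs": {
  "increments": [
    [[0.03,0,0],[0,0,0],0],
    [[0.05,0,0],[0,0,0],0],
    [[0.05,0,0],[0,0,0],0]
  ]
}}

```text
time_s: 20.4
ee_pos: [0.4831, -0.1405, 0.0998]
tool_rot: [0.031, 1.589, -0.023]
contact_force: [-28.6, 1.3, 23.7]
gripper_width: 0.001
```

The tool is pressing down by friction (+24 N on it), which resists the uprighting. I'll push with a rising motion instead.

Emit:
{"fn": "drive_tool", "kwargs": {
  "increments": [
    [[-0.05,0,-0.03],[0,-0.008,0],0],
    [[-0.06,0,-0.06],[0,-0.011,0],0],
    [[-0.06,0,-0.08],[0,-0.011,0],0],
    [[-0.06,0,-0.08],[0,-0.011,0],0]
  ]
}}

```text
time_s: 20.73
ee_pos: [0.4775, -0.1404, 0.0917]
tool_rot: [0.031, 1.571, -0.022]
contact_force: [-0.1, -0.1, -0.5]
gripper_width: 0.003
```

Emit:
{"fn": "drive_tool", "kwargs": {
  "increments": [
    [[0.06,0,0],[0,0,0],0],
    [[0.09,0,0.03],[0,0,0],0],
    [[0.11,0,0.05],[0,0,0],0],
    [[0.12,0,0.08],[0,0,0],0]
  ]
}}

```text
time_s: 21.07
ee_pos: [0.49, -0.1404, 0.0997]
tool_rot: [0.03, 1.572, -0.022]
contact_force: [-1.4, 0.6, -1.4]
gripper_width: 0.01
```

It gave way: the finger is now at x 0.490 with hardly any force. A little further until the back seats.

Emit:
{"fn": "drive_tool", "kwargs": {
  "increments": [
    [[0.02,0,0.005],[0,0,0],0],
    [[0.03,0,0.01],[0,0,0],0],
    [[0.03,0,0.01],[0,0,0],0]
  ]
}}

```text
time_s: 21.32
ee_pos: [0.4911, -0.1403, 0.1004]
tool_rot: [0.031, 1.576, -0.022]
contact_force: [-16.3, 0.5, 11.7]
gripper_width: 0.004
```

```bash
python3 snap.py side s14; python3 - <<'E'
import cv2
from h import *
p=cv2.imread('pics/s14.png');cv2.imwrite('pics/s14c.png',cv2.resize(p[220:350,260:400],None,fx=4.5,fy=4.5,interpolation=cv2.INTER_CUBIC))
E
```

```text
21.3167 [ 0.4911 -0.1403  0.1004] [ 0.031  1.576 -0.022] [-16.3   0.5  11.7] 0.004153116414578087
```

View pics/s14c.png

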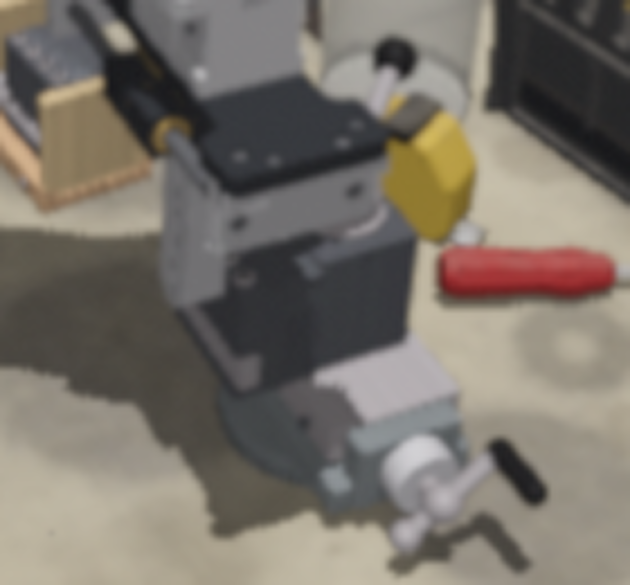

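The side view shows the holder upright and flush with the post. Backing off and checking.

Emit:
{"fn": "drive_tool", "kwargs": {
  "increments": [
    [[-0.03,0,0],[0,0,0],0],
    [[-0.1,0,0],[0,-0.003,0],0],
    [[-0.3,0,0.1],[0,-0.003,0],0],
    [[-0.3,0,0.6],[0,-0.003,0],0],
    [[-0.2,0,1],[0,-0.003,0],0],
    [[0.1,0,1],[0,-0.003,0],0],
    [[0.5,0,1],[0,-0.003,0],0],
    [[0.5,0,1],[0,-0.003,0],0],
    [[0.5,0,1],[0,-0.003,0],0]
  ]
}}

```text
time_s: 22.12
ee_pos: [0.5426, -0.14, 0.2]
tool_rot: [0.029, 1.571, -0.022]
contact_force: [-1.2, -0.7, 0.0]
gripper_width: 0.007
```

```bash
python3 snap.py wrist w15; python3 - <<'E'
from h import *
p,d,c=load('w15');X=cloud(c,d)
uv=proj(c,[[.515,-.14,.12]])[0];print(uv)
v0=int(uv[1])
for u in (255,278,300):
    print(u,[(v,X[v,u].round(4).tolist()) for v in range(v0-50,v0+40,7)])
E
```

```text
22.1167 [ 0.5426 -0.14    0.2   ] [ 0.029  1.571 -0.022] [-1.2 -0.7  0. ] 0.006649082540043477
[276.93924431 175.04670452]
255 [(125, [0.4863, -0.1607, -0.0008]), (132, [0.4931, -0.161, 0.0008]), (139, [0.5002, -0.1614, -0.0008]), (146, [0.5002, -0.1579, 0.0635]), (153, [0.5001, -0.1554, 0.1104]), (160, [0.5037, -0.1551, 0.1203]), (167, [0.509, -0.1554, 0.1181]), (174, [0.5139, -0.1556, 0.1191]), (181, [0.5187, -0.1557, 0.1207]), (188, [0.5242, -0.1561, 0.1186]), (195, [0.5289, -0.1562, 0.1205]), (202, [0.5343, -0.1565, 0.12]), (209, [0.5397, -0.1568, 0.1196])]
278 [(125, [0.487, -0.1376, -0.0003]), (132, [0.4939, -0.1378, 0.0009]), (139, [0.501, -0.138, -0.0008]), (146, [0.5008, -0.1384, 0.0638]), (153, [0.5007, -0.1387, 0.11]), (160, [0.5045, -0.1389, 0.1188]), (167, [0.5095, -0.1391, 0.1188]), (174, [0.5144, -0.1392, 0.1194]), (181, [0.5195, -0.1394, 0.1192]), (188, [0.5246, -0.1395, 0.1195]), (195, [0.5297, -0.1397, 0.1195]), (202, [0.5346, -0.1399, 0.121]), (209, [0.5402, -0.14, 0.1199])]
300 [(125, [0.4877, -0.1155, 0.0003]), (132, [0.4946, -0.1156, 0.0009]), (139, [0.5016, -0.1157, 0.0001]), (146, [0.5015, -0.1197, 0.063]), (153, [0.5011, -0.1228, 0.1109]), (160, [0.5049, -0.1234, 0.1194]), (167, [0.5099, -0.1235, 0.1194]), (174, [0.5148, -0.1236, 0.1198]), (181, [0.5199, -0.1237, 0.1197]), (188, [0.5252, -0.1237, 0.1192]), (195, [0.5298, -0.1239, 0.1212]), (202, [0.5355, -0.1239, 0.1195]), (209, [0.5407, -0.124, 0.12])]
```

View pics/w15.png

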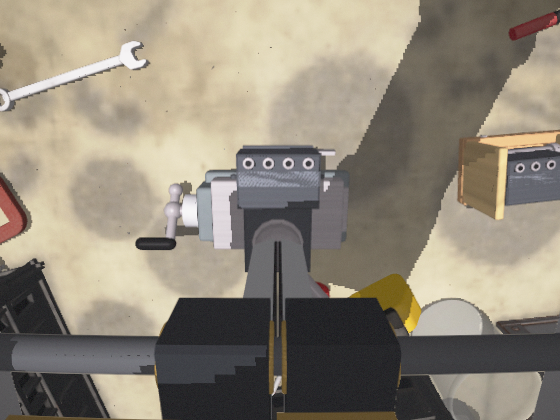

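The holder is home and level: its top is at z 0.1195 all over, front at x 0.5005, back at the face, with the lever still slack. Next is the lever: I'll straddle the ball with the jaws tangential to its arc.

Emit:
{"fn": "drive_tool", "kwargs": {
  "increments": [
    [[0.3,0.1,0.15],[0,0,0.1],36],
    [[0.6,0.3,0.15],[0,0,0.3],36],
    [[0.78,0.49,0.15],[0,0,0.5],36],
    [[0.78,0.49,0.15],[0,0,0.5],36],
    [[0.78,0.49,0.15],[0,0,0.5],36],
    [[0.78,0.49,0.15],[0,0,0.5],36],
    [[0.78,0.49,0.15],[0,0,0.5],36],
    [[0.78,0.49,0.15],[0,0,0.5],36]
  ]
}}

```text
time_s: 22.83
ee_pos: [0.6183, -0.0919, 0.2152]
tool_rot: [-0.586, 1.492, 0.593]
contact_force: [0.1, 0.0, 0.1]
gripper_width: 0.357
```

```bash
python3 plan.py .6208 -.0908 .14 133; python3 snap.py wrist w16; python3 -c "
from h import *
print(observe()['q'].round(2),observe()['gripper_width'])"
```

```text
t 22.83 shift [ 0.025  0.011 -0.752] turn [-0.002  -0.0027 -0.0016] jaw now 133.14
22.8333 [ 0.6183 -0.0919  0.2152] [-0.586  1.492  0.593] [0.1 0.  0.1] 0.35707115189077826
[-0.27  0.36  0.4   1.73 -0.16  1.1   2.51] 0.36105151327732204
```

View pics/w16.png

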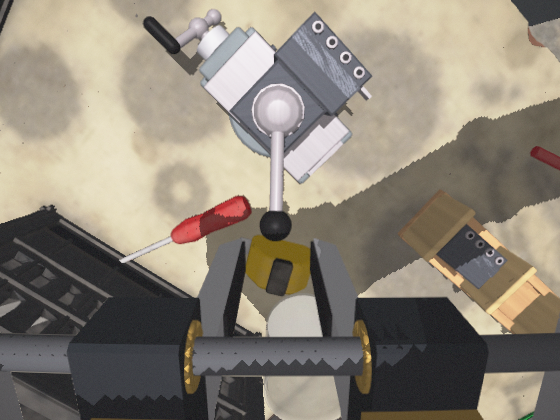

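The ball is at (275,225) px with the lever straight along the image axis between the jaws. The holder is still square on the post. One ball measurement before descending.

```bash
python3 - <<'E'
from h import *
p,d,c=load('w16')
m=(p.max(2)<60).astype(np.uint8);k=np.zeros_like(m);k[200:245,250:300]=m[200:245,250:300]
k=cv2.morphologyEx(k,cv2.MORPH_OPEN,np.ones((5,5)))
ct=max(cv2.findContours(k,0,1)[0],key=cv2.contourArea);ce,r=cv2.minEnclosingCircle(ct)
print(ce,r,onplane(c,[ce],.155).round(4),cloud(c,d)[int(ce[1]),int(ce[0])])
E
python3 plan.py .6208 -.0908 .14 133
```

```text
(275.0384521484375, 224.88461303710938) 15.738821983337402 [[ 0.6212 -0.0915  0.155 ]] [ 0.61841388 -0.09412095  0.16478304]
t 22.88 shift [ 0.023  0.01  -0.752] turn [-0.002  -0.0027  0.0003] jaw now 132.97
```

Emit:
{"fn": "drive_tool", "kwargs": {
  "increments": [
    [[0.025,0.005,-0.1],[-0.002,-0.003,0],36],
    [[0.025,0.005,-0.3],[-0.002,-0.003,0],36],
    [[0.025,0.005,-0.5],[-0.002,-0.003,0],36],
    [[0.025,0.005,-0.7],[-0.002,-0.003,0],36],
    [[0.025,0.005,-0.75],[-0.002,-0.003,0],36],
    [[0.025,0.005,-0.75],[-0.002,-0.003,0],36]
  ]
}}

```text
time_s: 23.38
ee_pos: [0.6198, -0.0912, 0.1385]
tool_rot: [-0.585, 1.493, 0.586]
contact_force: [-0.3, 0.2, -0.7]
gripper_width: 0.357
```

```bash
python3 - <<'E'
from h import *
s=observe();e=np.array(s['ee_pos']);print(e,s['contact_force'].round(1))
A=np.array([.5657,-.1415])
# 45 deg first half
for a in np.arange(43.1,-57,-5):
    P=A+.0755*np.array([np.cos(np.deg2rad(a)),np.sin(np.deg2rad(a))])
    print(round(a,1),((P-e[:2])/.1).round(3),'turn',round((a-43.1)/90,3))
E
```

```text
[ 0.61976993 -0.09123413  0.13853106] [-0.3  0.2 -0.7]
43.1 [0.011 0.013] turn 0.0
38.1 [ 0.053 -0.037] turn -0.056
33.1 [ 0.092 -0.09 ] turn -0.111
28.1 [ 0.125 -0.147] turn -0.167
23.1 [ 0.154 -0.206] turn -0.222
18.1 [ 0.177 -0.268] turn -0.278
13.1 [ 0.195 -0.332] turn -0.333
8.1 [ 0.207 -0.396] turn -0.389
3.1 [ 0.213 -0.462] turn -0.444
-1.9 [ 0.214 -0.528] turn -0.5
-6.9 [ 0.209 -0.593] turn -0.556
-11.9 [ 0.198 -0.658] turn -0.611
-16.9 [ 0.182 -0.722] turn -0.667
-21.9 [ 0.16  -0.784] turn -0.722
-26.9 [ 0.133 -0.844] turn -0.778
-31.9 [ 0.1   -0.902] turn -0.833
-36.9 [ 0.063 -0.956] turn -0.889
-41.9 [ 0.021 -1.007] turn -0.944
-46.9 [-0.025 -1.054] turn -1.0
-51.9 [-0.075 -1.097] turn -1.056
-56.9 [-0.128 -1.135] turn -1.111
```

Emit:
{"fn": "drive_tool", "kwargs": {
  "increments": [
    [[0.053,-0.037,0],[0,0,-0.056],36],
    [[0.092,-0.09,0],[0,0,-0.11],36],
    [[0.125,-0.147,0],[0,0,-0.167],36],
    [[0.154,-0.206,0],[0,0,-0.222],36],
    [[0.177,-0.268,0],[0,0,-0.278],36],
    [[0.195,-0.332,0],[0,0,-0.333],36],
    [[0.207,-0.396,0],[0,0,-0.389],36],
    [[0.213,-0.462,0],[0,0,-0.444],36],
    [[0.214,-0.528,0],[0,0,-0.5],36],
    [[0.214,-0.528,0],[0,0,-0.5],36]
  ]
}}

```text
time_s: 24.22
ee_pos: [0.6413, -0.1445, 0.1394]
tool_rot: [0.035, 1.572, -0.032]
contact_force: [0.0, 0.5, -0.1]
gripper_width: 0.36
```

```bash
python3 snap.py wrist w17; python3 - <<'E'
from h import *
s=observe();e=np.array(s['ee_pos']);print(e,s['contact_force'].round(1))
A=np.array([.5657,-.1415])
for a in np.arange(-1.9,-57,-5):
    P=A+.0755*np.array([np.cos(np.deg2rad(a)),np.sin(np.deg2rad(a))])
    print(round(a,1),((P-e[:2])/.1).round(3),'turn',round((a+1.9)/90,3))
E
python3 plan.py .6 -.14 .14 88.1
```

```text
24.2167 [ 0.6413 -0.1445  0.1394] [ 0.035  1.572 -0.032] [ 0.   0.5 -0.1] 0.3604982981773442
[ 0.64154959 -0.1442674   0.13938899] [-0.2  0.4  0.2]
-1.9 [-0.004  0.003] turn 0.0
-6.9 [-0.009 -0.063] turn -0.056
-11.9 [-0.02  -0.128] turn -0.111
-16.9 [-0.036 -0.192] turn -0.167
-21.9 [-0.058 -0.254] turn -0.222
-26.9 [-0.085 -0.314] turn -0.278
-31.9 [-0.118 -0.371] turn -0.333
-36.9 [-0.155 -0.426] turn -0.389
-41.9 [-0.197 -0.477] turn -0.444
-46.9 [-0.243 -0.524] turn -0.5
-51.9 [-0.293 -0.566] turn -0.556
-56.9 [-0.346 -0.605] turn -0.611
t 24.27 shift [-0.415  0.043  0.006] turn [-0.0006 -0.0005  0.0021] jaw now 87.91
```

View pics/w17.png

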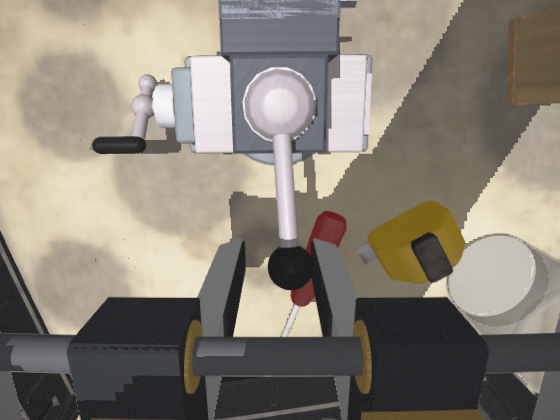

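The ball at (291,268) is being carried by the trailing finger and the holder is still in place. Second half.

Emit:
{"fn": "drive_tool", "kwargs": {
  "increments": [
    [[-0.009,-0.063,0],[0,0,-0.056],36],
    [[-0.02,-0.128,0],[0,0,-0.11],36],
    [[-0.036,-0.192,0],[0,0,-0.167],36],
    [[-0.058,-0.254,0],[0,0,-0.222],36],
    [[-0.085,-0.314,0],[0,0,-0.278],36],
    [[-0.118,-0.371,0],[0,0,-0.333],36],
    [[-0.155,-0.426,0],[0,0,-0.389],36],
    [[-0.197,-0.477,0],[0,0,-0.444],36],
    [[-0.243,-0.524,0],[0,0,-0.5],36],
    [[-0.243,-0.524,0],[0,0,-0.5],36]
  ]
}}

```text
time_s: 25.1
ee_pos: [0.6175, -0.1963, 0.14]
tool_rot: [0.645, 1.473, -0.642]
contact_force: [1.6, 1.1, -1.4]
gripper_width: 0.363
```

```bash
python3 - <<'E'
from h import *
s=observe();e=np.array(s['ee_pos']);print(e,s['contact_force'].round(1))
A=np.array([.5657,-.1415])
v=e[:2]-A;print(np.rad2deg(np.arctan2(v[1],v[0])),np.hypot(*v))
for a in np.arange(-46.9,-59,-2):
    P=A+.0755*np.array([np.cos(np.deg2rad(a)),np.sin(np.deg2rad(a))])
    print(round(a,1),((P-e[:2])/.1).round(3),'turn',round((a+46.9)/90,3))
E
python3 plan.py .6 -.14 .14 43.1
```

```text
[ 0.61745292 -0.1962748   0.13998129] [ 1.6  1.1 -1.4]
-46.62487631465253 0.07535677184730678
-46.9 [-0.002 -0.004] turn 0.0
-48.9 [-0.021 -0.021] turn -0.022
-50.9 [-0.041 -0.038] turn -0.044
-52.9 [-0.062 -0.054] turn -0.067
-54.9 [-0.083 -0.07 ] turn -0.089
-56.9 [-0.105 -0.085] turn -0.111
-58.9 [-0.128 -0.099] turn -0.133
t 25.1 shift [-0.175  0.563  0.   ] turn [-0.0012  0.0008  0.0033] jaw now 42.8
```

Emit:
{"fn": "drive_tool", "kwargs": {
  "increments": [
    [[-0.021,-0.021,0],[0,0,-0.02],36],
    [[-0.041,-0.038,0],[0,0,-0.04],36],
    [[-0.052,-0.046,0],[0,0,-0.05],36],
    [[-0.052,-0.046,0],[0,0,-0.05],36]
  ]
}}

```text
time_s: 25.43
ee_pos: [0.6133, -0.1999, 0.1404]
tool_rot: [0.703, 1.453, -0.698]
contact_force: [4.8, 3.6, -3.5]
gripper_width: 0.361
```

```bash
python3 snap.py wrist w18
```

```text
25.4333 [ 0.6133 -0.1999  0.1404] [ 0.703  1.453 -0.698] [ 4.8  3.6 -3.5] 0.3607414679147927
```

View pics/w18.png

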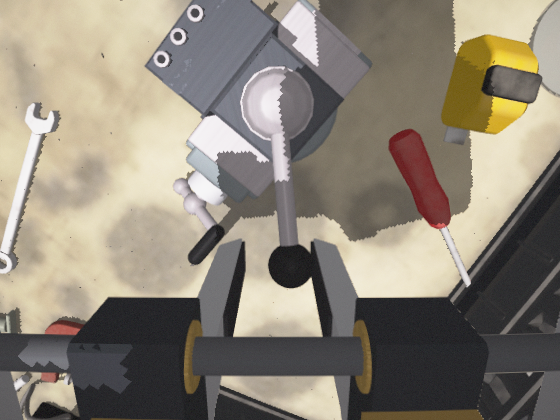

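The ball at (290,265) is still moving with light force, so I'll continue to the stop.

Emit:
{"fn": "drive_tool", "kwargs": {
  "increments": [
    [[-0.02,-0.018,0],[0,0,-0.02],36],
    [[-0.04,-0.033,0],[0,0,-0.04],36],
    [[-0.04,-0.033,0],[0,0,-0.04],36]
  ]
}}

```text
time_s: 25.73
ee_pos: [0.6119, -0.2002, 0.1408]
tool_rot: [0.75, 1.436, -0.739]
contact_force: [11.8, 9.9, -6.1]
gripper_width: 0.364
```

Emit:
{"fn": "drive_tool", "kwargs": {
  "increments": [
    [[-0.02,-0.016,0],[0,0,-0.02],36],
    [[-0.04,-0.03,0],[0,0,-0.04],36],
    [[-0.04,-0.03,0],[0,0,-0.04],36]
  ]
}}

```text
time_s: 25.98
ee_pos: [0.6112, -0.1995, 0.1412]
tool_rot: [0.797, 1.416, -0.779]
contact_force: [16.7, 13.7, -9.2]
gripper_width: 0.363
```

```bash
cat > lev.py <<'E'
import sys
from h import *
tag,x,y=sys.argv[1],int(sys.argv[2]),int(sys.argv[3])
p,d,c=load(tag)
m=(p.max(2)<60).astype(np.uint8);k=np.zeros_like(m);k[y-22:y+22,x-24:x+24]=m[y-22:y+22,x-24:x+24]
k=cv2.morphologyEx(k,cv2.MORPH_OPEN,np.ones((7,7)))
ct=max(cv2.findContours(k,0,1)[0],key=cv2.contourArea);ce,r=cv2.minEnclosingCircle(ct)
P=onplane(c,[ce],.155)[0];v=P[:2]-[.5657,-.1415];a=np.rad2deg(np.arctan2(v[1],v[0]))
print(ce,r,P.round(4),'r',np.hypot(*v).round(4),'heading',a.round(1),'lever rad',np.deg2rad(43.1-a).round(3))
E
python3 snap.py wrist w19; python3 lev.py w18 290 265; python3 lev.py w19 290 265
```

```text
25.9833 [ 0.6112 -0.1995  0.1412] [ 0.797  1.416 -0.779] [16.7 13.7 -9.2] 0.3628646734341918
(291.9090881347656, 264.5) 23.560161590576172 [ 0.6174 -0.1953  0.155 ] r 0.0747 heading -46.1 lever rad 1.557
(293.0, 265.5) 23.585052490234375 [ 0.6168 -0.196   0.155 ] r 0.0747 heading -46.8 lever rad 1.57
```

The lever is at its stop: measured 1.57 rad, with the force at about 22 N and no further motion. Easing back, then lifting clear.

Emit:
{"fn": "drive_tool", "kwargs": {
  "increments": [
    [[0.04,0.01,0],[0,0,0.05],36],
    [[0.06,0.03,0],[0,0,0.08],36],
    [[0.06,0.03,0],[0,0,0.08],36]
  ]
}}

```text
time_s: 26.28
ee_pos: [0.6181, -0.1959, 0.1417]
tool_rot: [0.694, 1.453, -0.675]
contact_force: [0.3, 0.2, 0.2]
gripper_width: 0.359
```

Emit:
{"fn": "drive_tool", "kwargs": {
  "increments": [
    [[0,0,0.2],[0,0,0],42],
    [[0,0,0.5],[0,0,0],45],
    [[0,0,0.9],[0,0,0],45],
    [[0,0,1],[0,0,0],45],
    [[0,0,1],[0,0,0.2],45],
    [[-0.2,0.2,1],[0,0,0.4],45],
    [[-0.3,0.3,1],[0,0,0.4],45],
    [[-0.3,0.4,1],[0,0,0.4],45],
    [[-0.3,0.4,1],[0,0,0.4],45]
  ]
}}

```text
time_s: 27.03
ee_pos: [0.5879, -0.1541, 0.2423]
tool_rot: [0.202, 1.559, -0.18]
contact_force: [0.5, 0.4, -0.3]
gripper_width: 0.451
```

```bash
python3 snap.py wrist w20; python3 snap.py side s20;python3 - <<'E'
import cv2
p=cv2.imread('pics/s20.png');cv2.imwrite('pics/s20c.png',cv2.resize(p[170:350,200:400],None,fx=3.5,fy=3.3,interpolation=cv2.INTER_CUBIC))
E
```

```text
27.0333 [ 0.5879 -0.1541  0.2423] [ 0.202  1.559 -0.18 ] [ 0.5  0.4 -0.3] 0.45131501299996524
27.0833 [ 0.5881 -0.1551  0.2424] [ 0.194  1.559 -0.173] [-0.  -0.3 -0.6] 0.44948826646832607
```

View pics/w20.png

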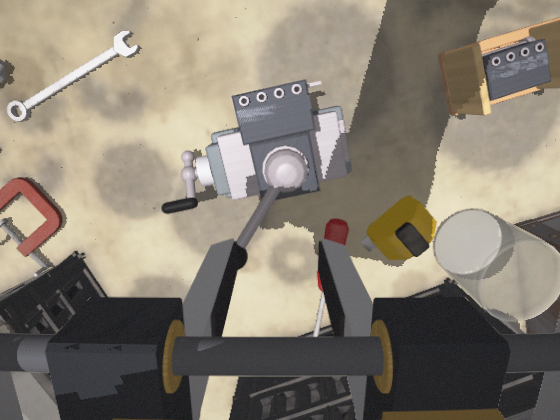

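View pics/s20c.png

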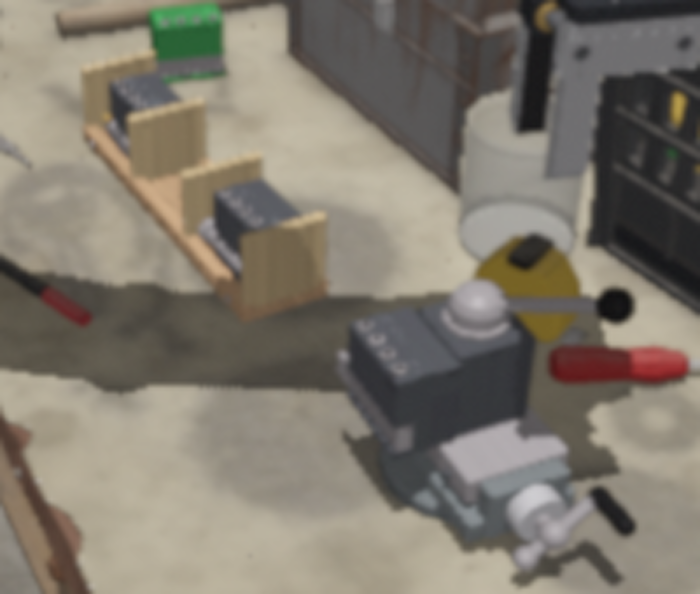

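The holder sits flush on the post at (275,115) px, the lever points to the −y rear, and the other two holders stand in the rack. Final numeric check.

```bash
python3 - <<'E'
from h import *
p,d,c=load('w20');X=cloud(c,d)
k=((np.abs(X[...,2]-.1205)<.004)).astype(np.uint8);k[:70]=0;k[215:]=0;k[:,:215]=0;k[:,345:]=0
q=np.argwhere((k>0)&(X[...,0]<.5395)&(X[...,0]>.495)); Y=X[q[:,0],q[:,1]]
for n in (1,2):
    A=np.c_[Y[:,:2],np.ones(len(Y))];s=np.linalg.lstsq(A,Y[:,2],rcond=None)[0];r=Y[:,2]-A@s;Y=Y[abs(r)<.0025]
print('top plane slopes',s[:2].round(4),'z mean',Y[:,2].mean().round(4))
m=np.zeros_like(k);m[(k>0)&(X[...,0]<.5385)&(X[...,0]>.49)]=1
m=cv2.morphologyEx(m,cv2.MORPH_CLOSE,np.ones((5,5)));m=cv2.morphologyEx(m,cv2.MORPH_OPEN,np.ones((5,5)))
ct=max(cv2.findContours(m,0,1)[0],key=cv2.contourArea).reshape(-1,2)
W=onplane(c,ct,.12)[:,:2].astype(np.float32)*1000
print(cv2.minAreaRect(W))
# front edge fit and end edges
W=W[np.argsort(W[:,1])]
f=[w for w in W if w[0]<503 and -165<w[1]<-115];f=np.array(f);print('front edge dx/dy',np.polyfit(f[:,1],f[:,0],1),len(f))
for lo,hi in((-1e3,-160),(-118,1e3)):
    e=np.array([w for w in W if lo<w[1]<hi and 505<w[0]<535]);print('end dy/dx',np.polyfit(e[:,0],e[:,1],1),np.median(e[:,1]))
E
python3 snap.py top t20; python3 - <<'E'
import sys;sys.path.insert(0,'.')
from h import *
p,d,c=load('/../pics/t20') if 0 else (None,None,None)
E
python3 lev.py w20 236 257
```

```text
top plane slopes [-0.0105 -0.0004] z mean 0.1198
((519.6572875976562, -139.4456024169922), (60.0493278503418, 38.951297760009766), 88.35405731201172)
front edge dx/dy [2.97739763e-02 5.04721531e+02] 63
end dy/dx [-2.37670665e-02 -1.56716456e+02] -169.07272
end dy/dx [-3.73675102e-02 -9.03953091e+01] -109.80939
27.1333 [ 0.5881 -0.1559  0.2424] [ 0.205  1.558 -0.184] [-0.2  0.1  0.4] 0.4539113528724922
(233.12025451660156, 262.7594909667969) 17.761066436767578 [ 0.622  -0.1979  0.155 ] r 0.0797 heading -45.0 lever rad 1.538
```

```bash
python3 -c "
from workcell import *
print(observe()['contact_force']);print(finish_job())"
```

```text
[-0.15866623 -0.11694203  0.45473576]
the job is handed in; nothing more can be done
None
```

The parting holder is hung on the tool post and drawn tight, with the cam lever at its stop. I handed the job in at about 27 s with the gripper clear; no verdict is reported.

I lifted the holder out of the middle bay by front and back and stood it on the worktop. Then I re-gripped it by its ends, lowered it onto the dovetail, and swung the lever clockwise.

**Final checks**

| Check | Measured | Needed |
|---|---|---|
| Holder centre | (0.5197, −0.1394) | seat about (0.5205, −0.1395), within 2.5 mm |
| Holder top height | 0.1198 m | 0.120 m, within 3 mm |
| Top tilt | about 0.01 rad | below 0.04 rad |
| Yaw against the post | within 0.3° (−1.65° vs −1.9°) | within 0.04 rad (2.3°) |
| Lever, while held at the stop | 1.57 rad | above 1.40 rad |
| Force on the arm at hand-in | about 0 N | touching nothing |

- **Lever reading:** after release I read 1.54 rad, with a finger partly hiding the ball. That differs slightly from the 1.57 but is still well above 1.40.
- **What went wrong:** on the first lowering the holder tilted about 14° and jammed on the dovetail. I let go and pushed its top edge, reaching about 39 N total wrist force. It then dropped fully, and a rising push squared it up. It was home, upright and level before I turned the lever. I did not find what caused the tilt.
- **Other holders:** in the side picture both still stand in their bays. I did not measure their positions again.

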